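# Change over a laboratory shaker

### The job

Turn the shaker's click-stop speed dial back to its off stop, then move the finished conical flask from the platform to the grey plastic tray on the bench, and stand every squat blue-capped sample bottle from the bench upright on the platform, side by side between the clamp bar and the rear rail. Crank the clamp bar in until it bears snugly on all the bottles without crushing them, and only then set the dial exactly five clicks up from off. Leave everything else on the bench where it stands.

Things in the scene. Friction and masses are not known exactly. Their poses are not given: they have to be found in the camera images.
- shaker: the shaker, fixed to the bench: white casing 195 mm deep, 410 mm wide, blue front. Origin on the bench under it; x to its rear (away from the robot), y to its left, z up; front face at x = -66 mm, rear +130 mm, sides y = -205 and +205 mm. On its right the platform (top at z = 105 mm) with the clamp frame, on its left the control deck (top z = 100 mm) with the dial
- platform (a point): point on top of the platform, axes as the shaker's: the spot where a bottle's axis stands when it touches the middle of the rear rail (rail face at x = +28 mm). Rail and clamp bar run along y, 262 mm long, 21 to 47 mm above the platform; front beam and corner posts reach 51 mm up. Clear length along y 264 mm: four bottles fit side by side, 63 mm apart
- bar: the clamp bar, 262 mm long along y, 16 mm thick, 26 mm high; origin in the middle of its black rubber face (the side towards the rear rail), 34 mm above the platform; axes as the shaker's. The rubber gives up to 5 mm, 8 N per mm shared by the bottles. The bar slides along x, driven by the crank; fully open the gap from face to rail is 92 mm
- crank (a joint): turn of the clamp screw's crank, rad: 0 = bar fully open, handle straight up; grows clockwise seen from the front (from the robot), which drives the bar to the rear, 15 mm a turn, the crank travelling along (gap 92 mm less 2.387 mm per rad). Starts between 0 and 4.5, stays where it is left; takes about 0.12 N m, much more once the bar presses on bottles
- crank_handle (a point): middle of the crank's black revolving handle: a level bar 16 mm thick, 66 mm long, along the shaker's x, its rear end on the crank arm; it spins about its own axis, so a hand can carry it round without turning. At angle q it is 132 mm in front of the bar's face, at y = -35 sin q, z = +35 cos q mm from the screw axis, which lies level with the bar origin
- dial (a joint): turn of the speed dial, rad: 0 = off, at a hard stop; grows clockwise seen from above, a click stop every 30 degrees (0.5236 rad), nine clicks in all. It starts on some click from 1 to 3; a click takes about 0.15 N m, and let go within half a click it springs into the nearest stop
- dial_grip (a point): on the dial's upright axis at the height to grip, 34 mm above the control deck. The dial is a black knob: round skirt 52 mm across under a grip bar 48 mm long, 14 mm thick, its top 10 mm above this point and its foot 22 mm below; the point turns with it, x along the grip bar, white pointer line at its -x end. At 0 the pointer points to the shaker's front
- bottle1_mid (a point): centre (50 mm above the foot) of a squat white sample bottle, one of two to four alike: 56 mm across, 100 mm high, the top 28 mm a ribbed blue cap 42 mm across; about 220 g; z is its axis. None if absent
- bottle1: the same bottle; origin at the middle of its foot
- bottle2_mid (a point): centre (50 mm above the foot) of a squat white sample bottle, one of two to four alike: 56 mm across, 100 mm high, the top 28 mm a ribbed blue cap 42 mm across; about 220 g; z is its axis. None if absent
- bottle2: the same bottle; origin at the middle of its foot
- bottle3_mid (a point): centre (50 mm above the foot) of a squat white sample bottle, one of two to four alike: 56 mm across, 100 mm high, the top 28 mm a ribbed blue cap 42 mm across; about 220 g; z is its axis. None if absent
- bottle3: the same bottle; origin at the middle of its foot
- bottle4_mid (a point): centre (50 mm above the foot) of a squat white sample bottle, one of two to four alike: 56 mm across, 100 mm high, the top 28 mm a ribbed blue cap 42 mm across; about 220 g; z is its axis. None if absent
- bottle4: the same bottle; origin at the middle of its foot
- flask_mid (a point): centre (63 mm above the foot) of the stoppered amber conical flask: 66 mm across at the foot, 126 mm high, neck 29 mm across from 74 to 108 mm above the foot, 34 mm rim and black stopper above; about 120 g; z is its axis
- tray_floor (a point): centre of the inner floor of the grey plastic tray, fixed to the bench, floor 4 mm above the bench, 142 mm along its x by 122 mm along its y inside, walls 22 mm high
- reagent: a tall green glass reagent bottle, 80 mm across, 165 mm high; leave alone. Origin at the middle of its underside
- pen: a black pen 130 mm long lying by the notebook; leave alone. Origin at the middle of its underside
- jar_lid: a flat black jar lid, 48 mm across and 18 mm high, lying among the bottles; leave alone. Origin at the middle of its underside
Mind the look-alikes: they are no part of the job. Leave any purple look-alike of the part that bears flask_mid alone. There is more than one size of the part that bears tray_floor; the job needs the smaller.

How it is judged:
By the outcome, as a careful person would: the job done as asked, in the order asked, and still so for the second after the job is handed in, with the robot touching nothing.
Of bottle1, bottle2, bottle3, bottle4 only 2 to 4 are there at a start; the rules pass over those that are not, and their reading is None.
At some moment in a run one of bottle1, bottle2, bottle3, bottle4 may be knocked a few centimetres aside while the robot is not near it.
It also fails if it takes over 210 s, if anything falls off the work surface, if the arm or the gripper's body presses on something with over 40 N, if the wrist force passes 120 N, or if a joint passes its speed limit or range.

### The arm

A 6-joint arm with a two-finger parallel gripper is mounted at the origin on the work surface. World frame = base frame: x ahead of the robot, y to its left, z up, the work surface at z = 0. Lengths are in mm, angles in rad, forces in N, time in s.
With the tool pointing down it reaches from about 400 to 825 mm from the base axis. Payload 7 kg.
Tool frame: the origin (TCP) lies midway between the tips of the shut fingers; the grasp point (between the pads) lies 19 mm behind it; z points along the fingers, y is the line along which they close (so a half turn about z gives the same grasp; the last joint's range is limited). The gripper opens to 85 mm and grips with 20 to 120 N. Pads are 22 mm wide; open, the fingers measure 114 mm over their backs; the gripper's body (76 mm by 85 mm) begins 54 mm behind the grasp point. The pads swing forward as they close: fully open they stand 13 mm farther back than shut.
Start: joints at [1.472, 0.359, 0.012, 0, -1.224, -0.288], TCP at [254.635, 625.105, 231.302] pointing down, gripper open.
Joint ranges: [-3.07, 3.07], [-1.43, 2.12], [-1.02, 1.25], [-3.03, 1.67], [-3.05, -0], [-3.03, 3.03]. Speed limits (rad/s): [2.39, 2.39, 3.01, 3.14, 3.14, 3.14].

### API

Orientations are given as a unit quaternion [w, x, y, z].
In Python, from station import * gives the robot as it stands.
- The arm moves only by the tool jog_arm, never from a script. Its argument "rows" is a list of rows, each a list of 6 numbers: the shift along the tool's x, y, z as a fraction of full scale, then the turn, a rotation vector about the tool's x, y, z as a fraction of full scale. A call has 1 to 8 rows; each row shifts and turns the commanded pose from where the row before left it, along the tool's axes as they then stand; what a row does not reach is not made up. Full scale, the value 1, is 30 cm for a shift and 30 degrees for a turn. A row lasts 1/8 s, in which the tool goes at most 62.5 mm and 10.7 degrees, less where a joint would pass 70% of its speed; a pose out of reach is approached as far as the arm can. A call with a number of a shift or a turn outside -1 to 1 is refused whole. A call with a gripper value outside its range is refused whole. "gripper" is the gripper command: -1 is fully open, 1 is shut, values between are in proportion, set as the call begins (left out, the last holds). The fingers move at their own pace and stop on an object; the grip force is fixed at half the most. Time passes only in rows, so rows that do not move let the fingers close. It gives the time, the measured TCP pose, the force, the opening and the grip force at its end, in the units of the state.
- state(): the state, without advancing time (a new reading comes with each control period).
- read_camera(name): name is "scene" or "top"; returns a dict with "pixels" (420x560x3 uint8, red, green, blue), "fx", "fy", "cx", "cy" (pixels), "rvec" (rotation vector, rad) and "tvec" (3), from world to camera coordinates, as OpenCV has them. Camera axes: x right, y down, z forward; pixel columns grow to the right and rows downward; lengths in mm; the calibration is good to about 2 mm. A picture is of the moment at which its call begins. There is no depth.
- job_done(): hands the job in; it is judged then, once.
Trained networks look in a picture, given as the dict that the camera call returned (one of the last four; its "shot" number tells which), for a name from the list of things; names that differ only in an ending like _2 or _b are one class to them, and where a whole thing is asked for, a point or a joint stands for the part that bears it (a point fixed in the world has none). Each returns a list of dicts, best first, with "conf" (0 to 1); they miss things now and then, are a little off and sometimes report something else, mostly with a low value. They report only what shows in the picture. A call takes as long as a camera call. They do not tell look-alikes from the thing itself.
- look_for(picture, target): "extent" ([left, top, right, bottom] in pixels, round what is visible of it).
The state is a dict: "time": time; "q": joint angles; "joint_vel": joint speeds; "effort": joint torques, N m; "position": TCP position; "tcp_rot": TCP orientation; "force": force on the tool from outside, world axes, zero at the start; "wrist_torque": the same for the moment, N m; "grip_width": finger opening in mm; "gripper_force": force on a finger pad.
Only numpy, scipy, OpenCV 4.12 (cv2) and the standard library are available. Lean on these libraries where they do the work, as an engineer would, in place of code of your own. Each camera call takes 0.05 s, during which the arm holds its last target. There are 200 camera calls.

## Working session

There is one attempt and no reset: what is moved stays moved. The work goes in short steps, Python scripts to look and compute and a tool call to move; the robot and the scene stay as the last step left them, time stands still between calls to the robot, and variables do not carry over. Pictures are saved under pics/ and viewed, at most 14 in all, crops included, and the job is handed in when it is done.

Besides the shell and the picture viewer there is one more tool, called after ">>>" as name(argument=value, ...), one argument or row to a line, values as JSON. jog_arm: Moves the arm, as the interface text tells. Its arguments: {"type":"object","properties":{"rows":{"type":"array"},"gripper":{"type":"number"}},"required":["rows"]}

```bash
ls; mkdir -p pics; cat > h.py <<'E'
from station import *
import numpy as np, cv2
from scipy.spatial.transform import Rotation as R
def shot(n,f=None):
    p=read_camera(n)
    if f: cv2.imwrite(f,p["pixels"][:,:,::-1])
    return p
def cam(p):
    M=R.from_rotvec(np.ravel(p["rvec"])).as_matrix();return M,np.ravel(p["tvec"])
def ray(p,u,v,z):
    M,t=cam(p);c=-M.T@t;d=M.T@np.array([(u-p["cx"])/p["fx"],(v-p["cy"])/p["fy"],1]);return c+d*(z-c[2])/d[2]
def proj(p,X):
    M,t=cam(p);x=M@np.array(X,float)+t;return np.array([p["fx"]*x[0]/x[2]+p["cx"],p["fy"]*x[1]/x[2]+p["cy"]])
E
python3 - <<'E'
from h import *
np.set_printoptions(precision=1,suppress=True)
for n in("scene","top"):
    p=shot(n,f"pics/{n}0.png");M,t=cam(p);print(n,p["fx"],-M.T@t,M[2])
    for k in("shaker","bottle1","flask_mid","tray_floor","dial","crank","bar","reagent","pen","jar_lid"):
        for d in look_for(p,k): 
            if d["conf"]>.2: print(k,np.round(d["extent"]),round(d["conf"],2))
s=state();print(s)
E
```

```text
pics
scene 395.0556726753193 [1055.  -273.5  989.9] [-0.5  0.2 -0.8]
shaker [284. 166. 453. 286.] 0.96
bottle1 [181. 224. 203. 256.] 0.91
bottle1 [242. 252. 260. 282.] 0.9
bottle1 [185. 257. 212. 292.] 0.78
bottle1 [226. 208. 250. 236.] 0.66
flask_mid [273. 272. 297. 309.] 0.84
flask_mid [321. 207. 342. 241.] 0.82
flask_mid [361. 282. 386. 315.] 0.76
tray_floor [ 98. 175. 175. 238.] 0.94
tray_floor [122. 254. 183. 318.] 0.66
dial [408. 182. 425. 203.] 0.68
crank [329. 162. 345. 203.] 0.77
crank [227. 208. 247. 237.] 0.54
bar [288. 167. 451. 287.] 0.71
bar [297. 168. 394. 228.] 0.7
bar [226. 207. 249. 239.] 0.61
reagent [226. 301. 262. 346.] 0.94
reagent [214. 254. 236. 269.] 0.21
pen [361. 144. 367. 176.] 0.45
jar_lid [216. 251. 234. 269.] 0.51
top 407.9182899084445 [ 385.6  -37.8 1175.2] [ 0.1 -0.  -1. ]
shaker [111. 127. 275. 242.] 0.85
bottle1 [309. 173. 329. 194.] 0.83
bottle1 [347. 221. 375. 246.] 0.76
bottle1 [301. 224. 324. 242.] 0.74
bottle1 [352. 180. 377. 206.] 0.57
flask_mid [329. 204. 343. 213.] 0.66
flask_mid [288. 138. 305. 161.] 0.64
flask_mid [218.  96. 237. 126.] 0.62
flask_mid [225. 148. 253. 178.] 0.59
tray_floor [358. 258. 444. 356.] 0.9
tray_floor [382. 178. 428. 236.] 0.62
dial [120. 167. 144. 185.] 0.9
dial [325. 201. 345. 213.] 0.29
crank [192. 186. 215. 245.] 0.54
bar [159. 176. 263. 241.] 0.56
reagent [328. 115. 358. 152.] 0.94
pen [330. 113. 359. 152.] 0.7
pen [379. 179. 429. 235.] 0.69
pen [131. 247. 156. 287.] 0.63
jar_lid [327. 200. 344. 214.] 0.79
jar_lid [380. 178. 429. 237.] 0.24
{'time': 1.1, 'q': array([ 1.5,  0.4,  0. , -0. , -1.2, -0.3]), 'joint_vel': array([ 0.,  0., -0.,  0., -0., -0.]), 'effort': array([  0. , -58.3,  29.4,   6.9,  -0. ,  -0. ]), 'position': array([254.6, 625.1, 231.3]), 'tcp_rot': array([ 0. ,  1. , -0.2, -0. ]), 'force': array([-0.1, -0.6,  0.2]), 'wrist_torque': array([ 0., -0.,  0.]), 'gripper_force': 0.0, 'grip_width': 85.14585368106604}
```

```bash
python3 - <<'E'
import cv2
a=cv2.imread("pics/top0.png")[80:370,90:460];cv2.imwrite("pics/t0c.png",cv2.resize(a,None,fx=2.05,fy=2.05,interpolation=3))
a=cv2.imread("pics/scene0.png")[130:350,90:470];cv2.imwrite("pics/s0c.png",cv2.resize(a,None,fx=2.1,fy=2.1,interpolation=3))
E
```

```text
(no output)
```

View pics/t0c.png

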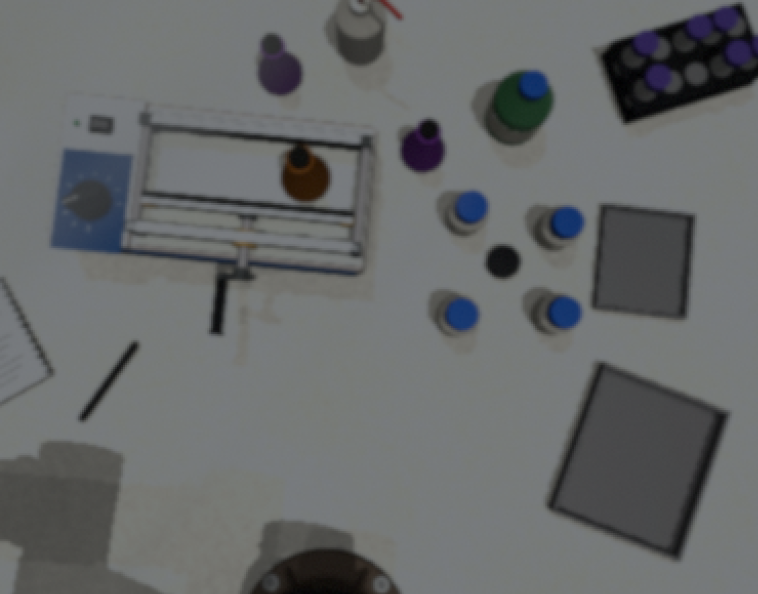

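View pics/s0c.png

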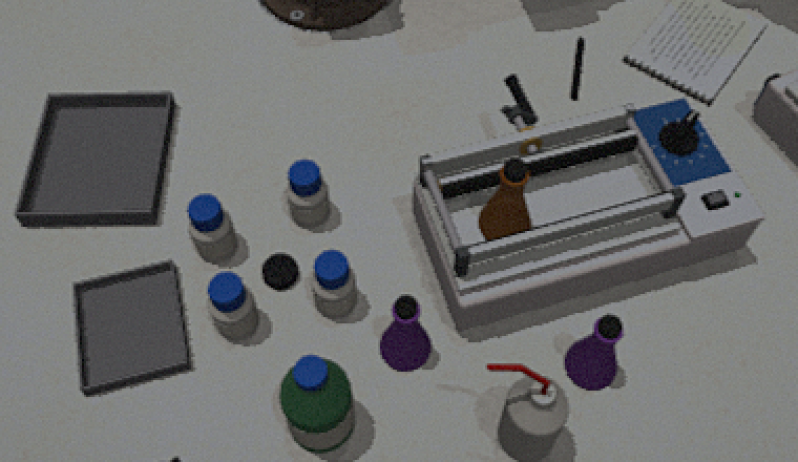

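The top crop shows the amber flask (305,175) on the platform; purple look-alikes sit at (280,70) and (423,148). The four blue-capped bottles are at (470,208), (567,224), (461,315) and (563,312). The small tray is at (643,262), the large one at (637,460), and the jar lid at (503,262). I choose the amber flask and the small tray. Next is a close crop of the shaker for its pose.

```bash
python3 - <<'E'
import cv2
a=cv2.imread("pics/top0.png")[115:255,105:285];cv2.imwrite("pics/t1c.png",cv2.convertScaleAbs(cv2.resize(a,None,fx=4.2,fy=4.2,interpolation=2),alpha=1.5))
a=cv2.imread("pics/scene0.png")[155:295,278:462];cv2.imwrite("pics/s1c.png",cv2.convertScaleAbs(cv2.resize(a,None,fx=4.2,fy=4.2,interpolation=2),alpha=1.3))
E
```

```text
(no output)
```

View pics/t1c.png

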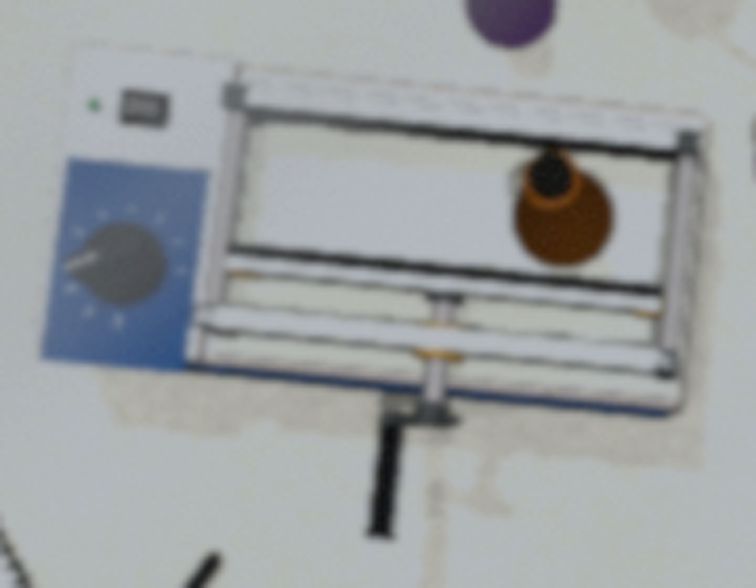

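View pics/s1c.png

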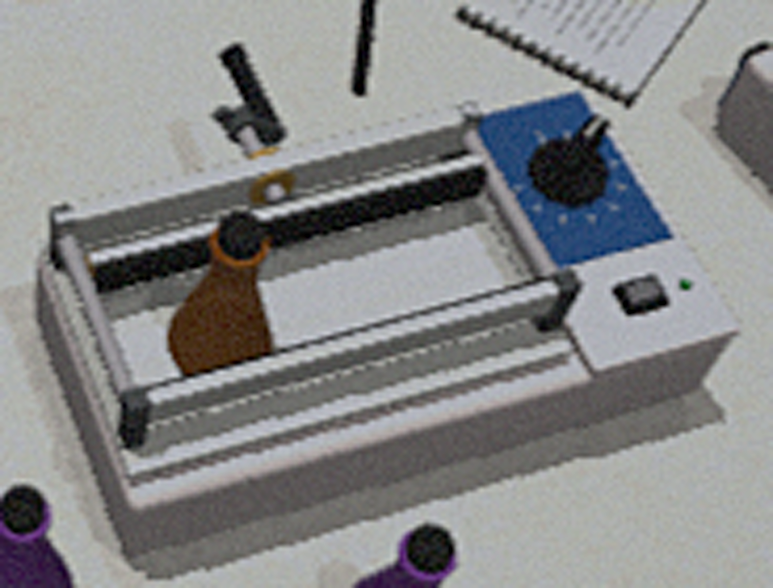

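```bash
cat > fit.py <<'E'
from h import *
from scipy.optimize import least_squares
np.set_printoptions(precision=1,suppress=True)
P={n:read_camera(n) for n in("top","scene")}
T=lambda x,y:(105+x/4.2,115+y/4.2)
S=lambda x,y:(278+x/4.2,155+y/4.2)
# obs
ob=[("top",T(42,357),lambda s:(-66,205,100)),("top",T(75,45),lambda s:(130,205,100)),
("scene",S(738,332),lambda s:(130,205,100)),("scene",S(585,93),lambda s:(-66,205,100)),
("top",T(250,109),lambda s:(s[3]+28,s[4]+131,152)),("top",T(680,149),lambda s:(s[3]+28,s[4]-131,152)),
("top",T(232,247),lambda s:(s[3]+28-s[5],s[4]+131,152)),("top",T(660,289),lambda s:(s[3]+28-s[5],s[4]-131,152)),
("top",T(235,90),lambda s:(s[6],s[4]+s[7],156)),("top",T(688,138),lambda s:(s[6],s[4]-s[7],156)),
("scene",S(570,275),lambda s:(s[6],s[4]+s[7],156)),("scene",S(135,395),lambda s:(s[6],s[4]-s[7],156)),
("top",T(124,262),lambda s:(s[8],s[9],125)),("scene",S(568,168),lambda s:(s[8],s[9],125)),]
def w(s,l):
    c,k=np.cos(s[2]),np.sin(s[2]);return np.array([s[0]+c*l[0]-k*l[1],s[1]+k*l[0]+c*l[1],l[2]])
def f(s): return np.concatenate([proj(P[n],w(s,g(s)))-o for n,o,g in ob])
r=least_squares(f,[600,230,-.1,40,-60,83,80,140,0,150],x_scale=[10,10,.1]+[10]*7,loss="soft_l1")
s=r.x;print("pose",s,s[2]);print(f(s).reshape(-1,2))
print("platform",w(s,(s[3],s[4],105)),"dial",w(s,(s[8],s[9],134)),"q",(92-s[5])/2.387)
e=0.0
# crank handle in both
q=(92-s[5])/2.387
h=w(s,(s[3]+28-s[5]-132,s[4]-35*np.sin(q),139+35*np.cos(q)));print("handle",h,proj(P["top"],h),T(388,475),proj(P["scene"],h),S(252,92))
# two-view
def tri(a,b):
    A=[];B=[]
    from numpy import array
    for p,(u,v) in((P["top"],a),(P["scene"],b)):
        M,t=cam(p);K=array([[p["fx"],0,p["cx"]],[0,p["fy"],p["cy"]],[0,0,1]]);A.append(K@np.c_[M,t])
    X=cv2.triangulatePoints(A[0],A[1],array(a,float),array(b,float));X=(X[:3]/X[3]).ravel()
    return X,proj(P["top"],X)-a
print("handle tri",tri(T(388,475),S(252,92)))
print("flask stopper",tri(T(550,172),S(240,233)))
C=lambda x,y:(90+x/2.05,80+y/2.05); D=lambda x,y:(90+x/2.1,130+y/2.1)
for a,b in(((472,206),(331,267)),((568,221),(227,289)),((462,314),(304,174)),((565,312),(205,209))): print("cap",tri(C(*a),D(*b)))
print("tray",[ray(P["top"],*C(*c),26)[:2] for c in((601,205),(694,214),(687,319),(594,308))])
print("lid",ray(P["top"],*C(503,262),18))
print("reagent",tri(C(533,85),D(311,371)))
print("purple",tri(C(430,129),D(405,305)))
E
python3 fit.py
```

```text
pose [565.2 155.7  -0.1  58.4 -51.3  86.   94.4 137.6  -4.5 150.3] -0.06473333449450265
[[-1.5 -2.1]
 [ 0.4 -0.3]
 [-0.9 -2. ]
 [-0.3  0.2]
 [-1.1 -0.3]
 [-0.8  0.1]
 [-0.9  0.1]
 [ 0.8 -0.1]
 [-0.2  0.5]
 [ 0.2 -0.4]
 [-1.6  0.4]
 [-0.6  0.4]
 [-0.1 -2.3]
 [-0.6 -2.4]]
platform [620.2 100.8 105. ] dial [570.4 306.  134. ] q 2.5106795692655695
handle [429.2  92.5 110.7] [215.9 232.3] (197.38095238095238, 228.09523809523807) [320.3 180.3] (338.0, 176.9047619047619)
handle tri (array([439.2, 141.2, 115.9]), array([-0.5, -0.3]))
flask stopper (array([606.4,  39.2, 225.2]), array([-0.2, -0.1]))
cap (array([ 578. , -178.9,   90.1]), array([-0.4, -0.2]))
cap (array([ 561.8, -305.4,   91.7]), array([-0.7, -0.2]))
cap (array([ 435.2, -168.1,   91.1]), array([-0.3, -0.1]))
cap (array([ 441.5, -302.5,   91.4]), array([-0.5, -0.1]))
tray [array([ 596.1, -370.1]), array([ 587.4, -502.2]), array([ 439.4, -490.6]), array([ 451.1, -360.3])]
lid [ 512.4 -234.2   18. ]
reagent (array([ 722.6, -244.6,  157.4]), array([-0.5, -0.2]))
purple (array([ 671.5, -118.7,  121. ]), array([-0.5, -0.2]))
```

```bash
sed -i 's/s\[9\],125)/s[9],112)/g' fit.py; cat >> fit.py <<'E'
for k in(1,2,3):
    a=k*np.pi/6; t=np.array([-np.cos(a),np.sin(a)])*24
    print(k,(proj(P["top"],w(s,(s[8]+t[0],s[9]+t[1],144)))-[105,115])*4.2,(proj(P["scene"],w(s,(s[8]+t[0],s[9]+t[1],144)))-[278,155])*4.2)
print(R.from_quat(np.roll(state()["tcp_rot"],-1)).as_matrix())
print(w(s,(s[3]+28-82.4-132,s[4],139)),(np.array(T(0,0))))
E
python3 fit.py
```

```text
pose [565.2 155.7  -0.1  58.4 -51.3  86.   94.4 137.6  -6.4 154.9] -0.06473333463635239
[[-1.5 -2.1]
 [ 0.4 -0.3]
 [-0.9 -2. ]
 [-0.3  0.2]
 [-1.1 -0.3]
 [-0.8  0.1]
 [-0.9  0.1]
 [ 0.8 -0.1]
 [-0.2  0.5]
 [ 0.2 -0.4]
 [-1.6  0.4]
 [-0.6  0.4]
 [-0.4 -0.8]
 [-0.8 -0.5]]
platform [620.2 100.8 105. ] dial [568.8 310.7 134. ] q 2.5106794425265466
handle [429.2  92.5 110.7] [215.9 232.3] (197.38095238095238, 228.09523809523807) [320.3 180.3] (338.0, 176.9047619047619)
handle tri (array([439.2, 141.2, 115.9]), array([-0.5, -0.3]))
flask stopper (array([606.4,  39.2, 225.2]), array([-0.2, -0.1]))
cap (array([ 578. , -178.9,   90.1]), array([-0.4, -0.2]))
cap (array([ 561.8, -305.4,   91.7]), array([-0.7, -0.2]))
cap (array([ 435.2, -168.1,   91.1]), array([-0.3, -0.1]))
cap (array([ 441.5, -302.5,   91.4]), array([-0.5, -0.1]))
tray [array([ 596.1, -370.1]), array([ 587.4, -502.2]), array([ 439.4, -490.6]), array([ 451.1, -360.3])]
lid [ 512.4 -234.2   18. ]
reagent (array([ 722.6, -244.6,  157.4]), array([-0.5, -0.2]))
purple (array([ 671.5, -118.7,  121. ]), array([-0.5, -0.2]))
1 [ 81. 281.] [579.8 107.9]
2 [ 68.2 265.3] [598.3 114.8]
3 [ 65.5 245.2] [611.7 127.4]
[[ 0.9 -0.4  0. ]
 [-0.4 -0.9 -0. ]
 [ 0.  -0.  -1. ]]
[434.2 112.8 139. ] [105. 115.]
```

```bash
cat > go.py <<'E'
import sys
from h import *
def go(x,y,z,yaw):
    s=state();M=R.from_quat(np.roll(s["tcp_rot"],-1)).as_matrix()
    cur=np.degrees(np.arctan2(M[1,0],M[0,0]));d=(yaw-cur+180)%360-180
    c,k=np.cos(np.radians(yaw)),np.sin(np.radians(yaw))
    T=np.array([[c,k,0],[k,-c,0],[0,0,-1]]) # columns tool axes
    t=T.T@(np.array([x,y,z])-s["position"])/300
    print("t",round(s["time"],1),"pos",np.round(s["position"],1),"yaw",round(cur,2),"tilt",np.round(M[2],3),"q",np.round(s["q"],2),"| turn",round(-d/30,4),"shift",np.round(t,4))
if __name__=="__main__": go(*map(float,sys.argv[1:]))
E
python3 go.py 569 309 200 -63.7
```

```text
t 1.3 pos [254.7 625.1 231.3] yaw -22.16 tilt [ 0. -0. -1.] q [ 1.47  0.36  0.01  0.   -1.22 -0.29] | turn 1.3846 shift [ 1.4088 -0.4725  0.1044]
```

>>> jog_arm(
  rows=[
    [0,0,0,0,0,0.277],
    [0,0,0,0,0,0.277],
    [0,0,0,0,0,0.277],
    [0,0,0,0,0,0.277],
    [0,0,0,0,0,0.277],
  ],
  gripper=0,
)

```text
time: 1.92
position: [254.6, 625.1, 231.3]
tcp_rot: [0.0, 0.848, -0.53, -0.0]
force: [-0.1, 0.0, 0.9]
grip_width: 42.9
gripper_force: 0.0
```

>>> jog_arm(
  rows=[
    [0.176,-0.059,0.013,0,0,0],
    [0.176,-0.059,0.013,0,0,0],
    [0.176,-0.059,0.013,0,0,0],
    [0.176,-0.059,0.013,0,0,0],
    [0.176,-0.059,0.013,0,0,0],
    [0.176,-0.059,0.013,0,0,0],
    [0.176,-0.059,0.013,0,0,0],
    [0.176,-0.059,0.013,0,0,0],
  ],
)

```text
time: 2.92
position: [569.8, 307.8, 200.2]
tcp_rot: [-0.0, 0.849, -0.528, 0.0]
force: [0.3, 1.6, 0.2]
grip_width: 42.9
gripper_force: 0.0
```

>>> jog_arm(
  rows=[
    [0,0,0,0,0,0],
    [0,0,0,0,0,0],
  ],
)

```text
time: 3.18
position: [568.8, 308.9, 200.0]
tcp_rot: [0.0, 0.849, -0.528, -0.0]
force: [-0.2, -0.1, -0.6]
grip_width: 42.8
gripper_force: 0.0
```

```bash
python3 go.py 569 309 120 -63.7; python3 - <<'E'
from h import *
a=shot("top")["pixels"][115:255,90:230,::-1]; b=shot("scene")["pixels"][110:250,350:490,::-1]
cv2.imwrite("pics/d1.png",cv2.resize(np.hstack([a,b]),None,fx=2.8,fy=2.8,interpolation=2))
E
```

```text
t 3.2 pos [568.8 308.9 200. ] yaw -63.77 tilt [-0.  0. -1.] q [ 0.8   0.33 -0.1  -0.   -1.14 -0.34] | turn -0.0023 shift [-1.000e-04 -8.000e-04  2.667e-01]
```

View pics/d1.png

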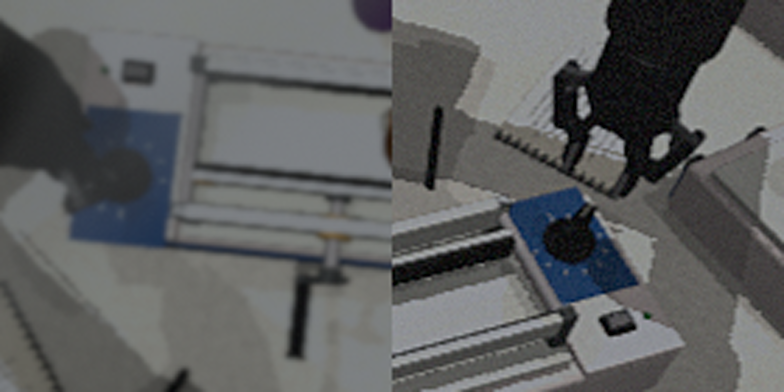

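```bash
python3 - <<'E'
from h import *
p=shot("scene");t=shot("top")
for z in(200,130,105):
    print(z,(proj(p,(568.8,308.9,z))-[350,110])*2.8+[392,0],(proj(t,(568.8,308.9,z))-[90,115])*2.8)
for n,i in((p,(430,178)),(p,(413.5,196)),(t,(132,177.5))): print(ray(n,*i,200)[:2],ray(n,*i,112)[:2])
E
```

```text
200 [591.75958179 179.94122007] [ 92.77030799 153.97546559]
130 [570.50068909 226.08645265] [119.28128694 168.95609543]
105 [563.44980225 241.39133318] [127.91524151 173.83490725]
[587.62342383 322.94346773] [535.55646677 389.39086971]
[622.46597192 252.02277056] [574.28054011 310.56947378]
[551.25670356 286.7827682 ] [566.20308976 316.07064696]
```

>>> jog_arm(
  rows=[
    [-0.007,-0.008,0.053,0,0,0],
    [0,0,0.06,0,0,0],
    [0,0,0.06,0,0,0],
    [0,0,0.06,0,0,0],
    [0,0,0.033,0,0,0],
    [0,0,0,0,0,0],
    [0,0,0,0,0,0],
  ],
)

```text
time: 4.25
position: [570.3, 312.3, 120.9]
tcp_rot: [-0.0, 0.849, -0.528, 0.0]
force: [-0.6, -0.1, 0.6]
grip_width: 42.8
gripper_force: 0.0
```

>>> jog_arm(
  rows=[
    [0,0,0,0,0,0],
    [0,0,0,0,0,0],
    [0,0,0,0,0,0],
    [0,0,0,0,0,0],
    [0,0,0,0,0,0],
  ],
  gripper=1,
)

```text
time: 4.88
position: [569.6, 311.9, 121.3]
tcp_rot: [-0.0, 0.849, -0.528, -0.0]
force: [-3.4, -0.8, 6.1]
grip_width: 13.1
gripper_force: 59.2
```

```bash
python3 go.py 570 312 120 -3.7; python3 - <<'E'
from h import *
s=state();print(s["force"],s["wrist_torque"],s["grip_width"])
E
```

```text
t 4.9 pos [569.6 311.9 121.3] yaw -63.71 tilt [-0. -0. -1.] q [ 0.8   0.4  -0.19 -0.   -0.98 -0.34] | turn -2.0003 shift [ 0.0014 -0.0003  0.0042]
[-3.37935913 -0.75130783  6.11823668] [-0.39599692  1.38555796 -0.06306213] 13.091696854066058
```

>>> jog_arm(
  rows=[
    [0,0,0,0,0,-0.25],
    [0,0,0,0,0,-0.25],
    [0,0,0,0,0,-0.25],
    [0,0,0,0,0,-0.25],
    [0,0,0,0,0,-0.25],
    [0,0,0,0,0,-0.25],
    [0,0,0,0,0,-0.25],
    [0,0,0,0,0,-0.25],
  ],
)

```text
time: 5.88
position: [570.9, 314.0, 121.3]
tcp_rot: [-0.002, 1.0, -0.03, 0.001]
force: [0.7, 6.0, -1.2]
grip_width: 12.8
gripper_force: 58.8
```

```bash
python3 go.py 570 312 120 -3.7; python3 - <<'E'
from h import *
s=state();print(s["force"],s["wrist_torque"],s["grip_width"])
E
```

```text
t 5.9 pos [570.9 314.  121.3] yaw -3.44 tilt [ 0.003 -0.004 -1.   ] q [ 0.8   0.4  -0.19 -0.   -0.98  0.71] | turn 0.0085 shift [-0.0026  0.0068  0.0043]
[ 0.68891623  6.04614162 -1.23242957] [ 2.0336813  -0.20983836 -0.41349593] 12.84153910544019
```

>>> jog_arm(
  rows=[
    [0,0,0,0,0,0],
    [0,0,0,0,0,0],
    [0,0,0,0,0,0],
    [0,0,-0.1,0,0,0],
    [0,0,-0.18,0,0,0],
    [0,0,-0.187,0,0,0],
  ],
  gripper=-0.5,
)

```text
time: 6.62
position: [569.6, 311.6, 261.6]
tcp_rot: [0.001, 0.999, -0.033, -0.0]
force: [1.1, 0.2, -0.8]
grip_width: 64.0
gripper_force: 0.0
```

>>> jog_arm(
  rows=[
    [0.036,0.18,0,0,0,0],
    [0.036,0.18,0,0,0,0],
    [0.036,0.18,0,0,0,0],
    [0.036,0.18,0,0,0,0],
    [0.035,0.18,0,0,0,0],
    [0,0,0,0,0,0],
    [0,0,0,0,0,0],
  ],
)

```text
time: 7.5
position: [605.9, 38.8, 260.4]
tcp_rot: [-0.0, 0.999, -0.033, -0.0]
force: [0.3, 0.3, -0.5]
grip_width: 64.5
gripper_force: 0.0
```

```bash
python3 go.py 606 39 179 -3.7; python3 - <<'E'
from h import *
a=shot("top")["pixels"][115:255,90:250,::-1]; p=shot("scene");b=p["pixels"][130:270,300:460,::-1]
cv2.imwrite("pics/d2.png",cv2.resize(np.hstack([a,b]),None,fx=2.5,fy=2.5,interpolation=2))
s=state()["position"];print([(proj(p,q)-[300,130])*2.5+[400,0] for q in(s,(606,39,225))])
E
```

```text
t 7.5 pos [605.9  38.8 260.4] yaw -3.8 tilt [-0. -0. -1.] q [ 0.39  0.23 -0.1  -0.   -1.24  1.12] | turn -0.0035 shift [ 2.000e-04 -6.000e-04  2.713e-01]
[array([492.16531021, 178.63331578]), array([486.79926285, 201.07952721])]
```

View pics/d2.png

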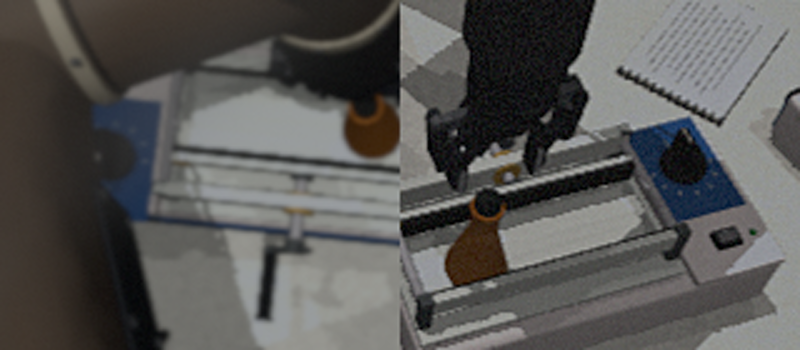

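```bash
python3 - <<'E'
from h import *
p=shot("scene");c=np.array([569.5,312]);
for k in(0,1):
    a=np.radians(180-3.7-30*k);d=np.array([np.cos(a),np.sin(a)])
    for r in(24,6): print(k,r,(proj(p,[*(c+d*r),144])-[300,130])*2.5+[400,0])
print((proj(p,[*c,112])-[300,130])*2.5+[400,0])
E
```

```text
0 24 [680.28464144 127.21551413]
0 6 [688.15884871 139.50093121]
1 24 [691.46350459 126.85185972]
1 6 [690.97839884 139.40823455]
[682.56048529 161.42252116]
```

>>> jog_arm(
  rows=[
    [0,0,0.09,0,0,0],
    [0,0,0.09,0,0,0],
    [0,0,0.06,0,0,0],
    [0,0,0.031,0,0,0],
    [0,0,0,0,0,0],
  ],
)

```text
time: 8.28
position: [605.8, 39.8, 178.7]
tcp_rot: [0.0, 0.999, -0.032, -0.0]
force: [0.3, 0.4, 0.1]
grip_width: 64.2
gripper_force: 0.0
```

>>> jog_arm(
  rows=[
    [0,0,0,0,0,0],
    [0,0,0,0,0,0],
    [0,0,0,0,0,0],
    [0,0,0,0,0,0],
    [0,0,0,0,0,0],
  ],
  gripper=1,
)

```text
time: 8.9
position: [606.6, 39.4, 180.1]
tcp_rot: [-0.0, 0.999, -0.032, 0.001]
force: [-0.1, 1.1, 5.1]
grip_width: 27.7
gripper_force: 58.9
```

>>> jog_arm(
  rows=[
    [0,0,-0.07,0,0,0],
    [0,0,-0.1,0,0,0],
    [0,0,-0.1,0,0,0],
    [0,0.1,0,0,0,0],
    [-0.021,0.18,0,0,0,0],
    [-0.021,0.18,0,0,0,0],
    [-0.021,0.18,0,0,0,0],
    [-0.021,0.18,0,0,0,0],
  ],
)

```text
time: 9.9
position: [563.9, -206.3, 259.6]
tcp_rot: [-0.0, 0.999, -0.032, -0.0]
force: [1.0, 0.8, -0.6]
grip_width: 28.1
gripper_force: 59.2
```

>>> jog_arm(
  rows=[
    [-0.021,0.18,0,0,0,0],
    [-0.021,0.18,0,0,0,0],
    [-0.021,0.18,0,0,0,0],
    [-0.021,0.16,0,0,0,0],
    [-0.021,0.062,0,0,0,0],
    [0,0,0.15,0,0,0],
    [0,0,0.15,0,0,0],
    [0,0,0,0,0,0],
  ],
)

```text
time: 10.9
position: [516.3, -429.1, 166.0]
tcp_rot: [-0.002, 0.999, -0.033, -0.004]
force: [-0.4, 0.1, -1.1]
grip_width: 27.6
gripper_force: 59.4
```

```bash
python3 go.py 518.5 -431 79.5 -3.75; python3 - <<'E'
from h import *
a=shot("top")["pixels"][160:300,290:450,::-1]; p=shot("scene");b=p["pixels"][170:310,90:250,::-1]
cv2.imwrite("pics/d3.png",cv2.resize(np.hstack([a,b]),None,fx=2.5,fy=2.5,interpolation=2))
np.set_printoptions(precision=1,suppress=True)
d=p["pixels"][155:235,380:450,::-1];cv2.imwrite("pics/d4.png",cv2.convertScaleAbs(cv2.resize(d,None,fx=7,fy=7,interpolation=2),alpha=1.6))
for c in((569.5,312),):
  for k in(0,1):
    a=np.radians(180-3.7-30*k);d=np.array([np.cos(a),np.sin(a)])
    for r in(24,10): print(k,r,(proj(p,[*(c+d*r),144])-[380,155])*7)
for n in("top","scene"):
    p=shot(n)
    for z in(26,4):
        for d in look_for(p,"bottle1"): 
            if z==26: print(n,np.round(d["extent"]),round(d["conf"],2))
E
```

```text
t 10.9 pos [ 516.3 -429.1  166. ] yaw -3.73 tilt [-0.007 -0.004 -1.   ] q [-0.4   0.4  -0.08 -0.   -1.1   1.91] | turn 0.0005 shift [0.0079 0.0059 0.2884]
0 24 [224.8 181.2]
0 10 [241.9 207.9]
1 24 [256.1 180.2]
1 10 [255.  207.5]
top [307. 171. 328. 196.] 0.68
top [302. 224. 322. 245.] 0.53
scene [188. 258. 215. 289.] 0.97
scene [239. 249. 263. 284.] 0.73
scene [225. 210. 249. 241.] 0.73
scene [178. 226. 205. 256.] 0.59
```

View pics/d3.png

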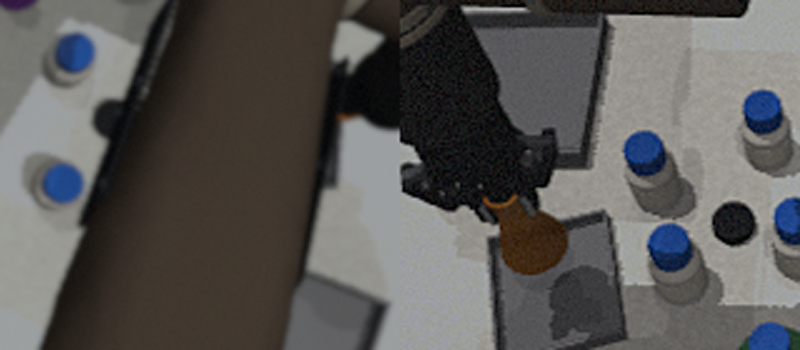

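View pics/d4.png

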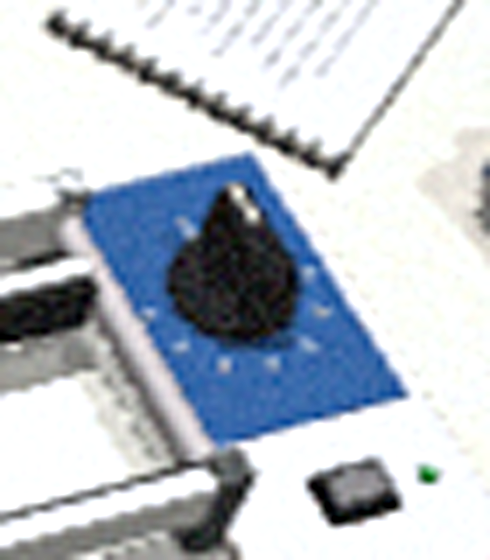

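>>> jog_arm(
  rows=[
    [0,0,0.1,0,0,0],
    [0,0,0.1,0,0,0],
    [0,0,0.06,0,0,0],
    [0,0,0.02,0,0,0],
    [0,0,0,0,0,0],
    [0,0,0,0,0,0],
  ],
)

```text
time: 12.05
position: [519.4, -431.2, 87.4]
tcp_rot: [0.0, 0.999, -0.032, 0.001]
force: [0.1, 0.3, -1.2]
grip_width: 27.8
gripper_force: 59.4
```

>>> jog_arm(
  rows=[
    [0,0,0.02,0,0,0],
    [0,0,0,0,0,0],
    [0,0,0,0,0,0],
  ],
)

```text
time: 12.42
position: [518.7, -430.8, 80.2]
tcp_rot: [0.0, 0.999, -0.032, 0.0]
force: [-0.6, -0.3, -0.9]
grip_width: 27.5
gripper_force: 59.4
```

```bash
cat > bot.py <<'E'
from h import *
from scipy.optimize import least_squares
a=np.linspace(0,2*np.pi,24)
def pts(x,y,z0=0): return [(x+r*np.cos(t),y+r*np.sin(t),z0+z) for r,z in((28,0),(28,72),(21,73),(21,100)) for t in a]
def bbox(p,x,y,z0):
    q=np.array([proj(p,c) for c in pts(x,y,z0)]);return np.r_[q.min(0),q.max(0)]
def bottles(name,cmin=.4):
    p=read_camera(name);o=[]
    for d in look_for(p,"bottle1"):
        if d["conf"]<cmin: continue
        e=np.array(d["extent"]);g=ray(p,(e[0]+e[2])/2,(e[1]+e[3])/2,50)
        for z0 in (0,105):
            r=least_squares(lambda s:bbox(p,*s,z0)-e,g[:2]);o.append((name,z0,np.round(r.x),round(2*r.cost,1),round(d["conf"],2)))
    return o
if __name__=="__main__":
    for n in("top","scene"):
        for l in bottles(n): print(*l)
E
sleep 0
```

>>> jog_arm(
  rows=[
    [0,0,0.003,0,0,0],
    [0,0,0,0,0,0],
    [0,0,0,0,0,0],
  ],
)

```text
time: 12.8
position: [518.7, -430.8, 79.2]
tcp_rot: [0.0, 0.999, -0.032, 0.0]
force: [0.3, -0.5, -2.3]
grip_width: 27.8
gripper_force: 59.4
```

>>> jog_arm(
  rows=[
    [0,0,0,0,0,0],
    [0,0,0,0,0,0],
    [0,0,-0.15,0,0,0],
    [0,0,-0.2,0,0,0],
    [0,0,-0.15,0,0,0],
  ],
  gripper=-1,
)

```text
time: 13.42
position: [519.0, -431.2, 232.2]
tcp_rot: [0.001, 0.999, -0.032, 0.001]
force: [0.7, -0.6, 0.4]
grip_width: 85.3
gripper_force: 0.0
```

>>> jog_arm(
  rows=[
    [0,0,0,0,0,0.3],
    [0,0,0,0,0,0.3],
    [0,0,0,0,0,0.3],
    [0,0,0,0,0,0.3],
    [0,0,0,0,0,0.3],
    [0,0,0,0,0,0.3],
    [0,0,0,0,0,0.3],
    [0,0,0,0,0,0.3],
  ],
)

```text
time: 14.42
position: [518.7, -430.8, 229.3]
tcp_rot: [-0.0, 0.788, -0.616, 0.0]
force: [0.0, -0.7, 0.0]
grip_width: 85.6
gripper_force: 0.0
```

>>> jog_arm(
  rows=[
    [0,0,0,0,0,0.3],
    [0,0,0,0,0,0.3],
    [0,0,0,0,0,0],
  ],
)

```text
time: 14.8
position: [518.7, -430.8, 229.3]
tcp_rot: [0.0, -0.684, 0.729, -0.0]
force: [0.2, 0.1, 0.5]
grip_width: 85.5
gripper_force: 0.0
```

```bash
python3 bot.py; python3 go.py 562 -305 49 -93.75; python3 - <<'E'
from h import *
p=read_camera("scene")
for d in look_for(p,"flask_mid"): print(d, ray(p,(d["extent"][0]+d["extent"][2])/2,(d["extent"][1]+d["extent"][3])/2,60))
E
```

```text
top 0 [ 575. -175.] 12.9 0.63
top 105 [ 557. -162.] 33.5 0.63
scene 0 [ 441. -162.] 13.3 0.89
scene 105 [ 510. -174.] 49.8 0.89
scene 0 [ 557. -302.] 7.6 0.73
scene 105 [ 613. -299.] 11.7 0.73
scene 0 [ 584. -171.] 3.9 0.71
scene 105 [ 637. -182.] 31.0 0.71
scene 0 [ 447. -297.] 14.2 0.62
scene 105 [ 515. -294.] 48.5 0.62
t 15.0 pos [ 518.7 -430.8  229.2] yaw -93.57 tilt [ 0. -0. -1.] q [-0.4   0.36  0.01 -0.   -1.22  0.34] | turn 0.006 shift [-0.4278 -0.1167  0.6008]
{'extent': [357.9, 279.1, 384.6, 316.2], 'conf': 0.81} [781.64127533  76.93099924  60.        ]
{'extent': [135.3, 261.2, 167.4, 295.1], 'conf': 0.7} [ 531.20526395 -423.98229525   60.        ]
{'extent': [271.5, 270.9, 298.5, 309.0], 'conf': 0.64} [ 684.93455585 -116.18771919   60.        ]
{'extent': [333.5, 170.3, 342.0, 183.5], 'conf': 0.3} [400.05238093 168.73835325  60.        ]
```

>>> jog_arm(
  rows=[
    [-0.144,-0.038,0,0,0,0.006],
    [-0.144,-0.038,0,0,0,0],
    [-0.143,-0.037,0,0,0,0],
    [0,0,0.15,0,0,0],
    [0,0,0.18,0,0,0],
    [0,0,0.17,0,0,0],
    [0,0,0.1,0,0,0],
    [0,0,0,0,0,0],
  ],
)

```text
time: 16.1
position: [559.4, -303.6, 46.7]
tcp_rot: [-0.001, -0.683, 0.731, 0.002]
force: [0.1, 0.6, 0.9]
grip_width: 85.4
gripper_force: 0.0
```

>>> jog_arm(
  rows=[
    [0,0,0,0,0,0],
    [0,0,0,0,0,0],
    [0,0,0,0,0,0],
    [0,0,0,0,0,0],
  ],
  gripper=1,
)

```text
time: 16.6
position: [562.3, -304.5, 51.9]
tcp_rot: [0.001, -0.683, 0.731, -0.002]
force: [-1.5, 0.6, 5.3]
grip_width: 53.1
gripper_force: 61.6
```

```bash
python3 go.py 561 -304 49 -93.75; python3 - <<'E'
from h import *
a=shot("top")["pixels"][160:300,290:450,::-1]; p=shot("scene");b=p["pixels"][170:310,130:290,::-1]
cv2.imwrite("pics/d5.png",cv2.resize(np.hstack([a,b]),None,fx=2.5,fy=2.5,interpolation=2))
E
```

```text
t 16.6 pos [ 562.3 -304.5   51.9] yaw -93.86 tilt [ 0.001 -0.003 -1.   ] q [-0.19  0.46 -0.28  0.   -0.83  0.12] | turn -0.0038 shift [-0.0014  0.0043  0.0096]
```

View pics/d5.png

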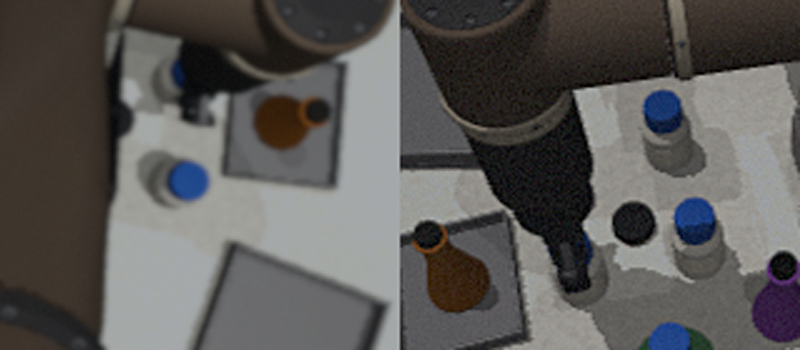

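>>> jog_arm(
  rows=[
    [0,0,-0.1,0,0,0],
    [0,0,-0.18,0,0,0],
    [0,0,-0.18,0,0,0],
    [0,0,-0.157,0,0,0],
    [-0.1,0,0,0,0,0],
    [-0.17,-0.01,0,0,0,0],
    [-0.18,-0.01,0,0,0,0],
    [-0.18,-0.01,0,0,0,0],
  ],
)

```text
time: 17.7
position: [582.9, -114.5, 235.8]
tcp_rot: [0.001, -0.683, 0.731, -0.001]
force: [0.7, 0.5, -1.1]
grip_width: 52.7
gripper_force: 63.8
```

>>> jog_arm(
  rows=[
    [-0.18,-0.01,0,0,0,0],
    [-0.18,-0.01,0,0,0,0],
    [-0.18,-0.01,0,0,0,0],
    [-0.18,-0.01,0,0,0,0],
    [-0.18,-0.01,0,0,0,0],
    [-0.1,-0.006,0,0,0,0],
    [-0.05,-0.006,0,0,0,0],
    [0,0,0,0,0,0],
  ],
)

```text
time: 18.7
position: [622.9, 197.6, 234.8]
tcp_rot: [0.0, -0.683, 0.73, 0.0]
force: [-1.5, -1.3, -1.9]
grip_width: 53.0
gripper_force: 63.8
```

>>> jog_arm(
  rows=[
    [0,0,0,0,0,0],
  ],
)

```text
time: 18.82
position: [622.8, 196.1, 234.8]
tcp_rot: [0.0, -0.682, 0.731, -0.0]
force: [0.1, -0.2, -1.9]
grip_width: 53.4
gripper_force: 63.8
```

```bash
python3 go.py 621.4 196.9 155 -93.75; python3 - <<'E'
from h import *
a=shot("top")["pixels"][115:255,110:270,::-1]; p=shot("scene");b=p["pixels"][140:280,290:450,::-1]
cv2.imwrite("pics/d6.png",cv2.resize(np.hstack([a,b]),None,fx=2.5,fy=2.5,interpolation=2))
E
```

```text
t 18.8 pos [622.8 196.1 234.8] yaw -93.93 tilt [-0. -0. -1.] q [ 0.6   0.32 -0.04  0.   -1.21 -0.67] | turn -0.0059 shift [-0.0024  0.0048  0.2659]
```

View pics/d6.png

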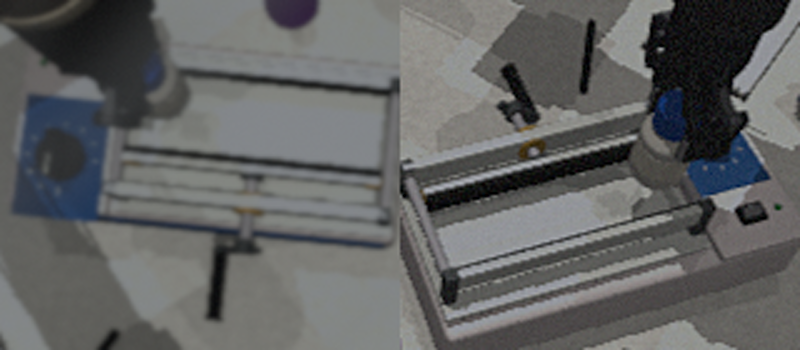

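>>> jog_arm(
  rows=[
    [-0.002,0.005,0.08,0,0,0],
    [0,0,0.1,0,0,0],
    [0,0,0.06,0,0,0],
    [0,0,0.015,0,0,0],
    [0,0,0,0,0,0],
    [0,0,0,0,0,0],
  ],
)

```text
time: 19.68
position: [622.2, 197.9, 158.9]
tcp_rot: [0.001, -0.683, 0.731, -0.0]
force: [0.0, -0.4, -1.4]
grip_width: 53.2
gripper_force: 63.6
```

>>> jog_arm(
  rows=[
    [0,0,0.008,0,0,0],
    [0,0,0,0,0,0],
    [0,0,0,0,0,0],
  ],
)

```text
time: 20.05
position: [622.1, 198.0, 157.0]
tcp_rot: [0.001, -0.683, 0.731, -0.0]
force: [-2.0, 0.6, 6.2]
grip_width: 53.1
gripper_force: 64.3
```

>>> jog_arm(
  rows=[
    [0,0,0,0,0,0],
    [0,0,0,0,0,0],
    [0,0,0,0,0,0],
    [0,0,-0.1,0,0,0],
    [0,0,-0.18,0,0,0],
  ],
  gripper=-1,
)

```text
time: 20.68
position: [620.3, 197.1, 237.8]
tcp_rot: [-0.003, -0.683, 0.731, 0.001]
force: [1.3, 0.1, 1.0]
grip_width: 85.2
gripper_force: 0.0
```

>>> jog_arm(
  rows=[
    [0.17,0.009,0,0,0,0],
    [0.18,0.009,0,0,0,0],
    [0.18,0.009,0,0,0,0],
    [0.18,0.009,0,0,0,0],
    [0.18,0.009,0,0,0,0],
    [0.18,0.01,0,0,0,0],
    [0.18,0.01,0,0,0,0],
    [0,0,0,0,0,0],
  ],
)

```text
time: 21.68
position: [575.7, -178.5, 239.2]
tcp_rot: [-0.0, -0.681, 0.732, 0.0]
force: [0.3, 0.6, -0.5]
grip_width: 85.7
gripper_force: 0.0
```

```bash
python3 bot.py; python3 go.py 579 -176 49 -93.75
```

```text
top 0 [ 434. -167.] 0.3 0.92
top 105 [ 430. -155.] 5.8 0.92
top 0 [645. 217.] 7.6 0.87
top 105 [621. 194.] 3.9 0.87
top 0 [ 441. -305.] 0.6 0.82
top 105 [ 436. -280.] 4.8 0.82
top 0 [ 570. -172.] 27.7 0.6
top 105 [ 553. -160.] 57.7 0.6
scene 0 [ 580. -173.] 4.4 0.9
scene 105 [ 633. -184.] 31.9 0.9
scene 0 [553. 266.] 25.7 0.71
scene 105 [609. 206.] 14.3 0.71
scene 0 [ 447. -301.] 3.9 0.68
scene 105 [ 515. -298.] 32.1 0.68
scene 0 [ 437. -169.] 75.2 0.66
scene 105 [ 506. -180.] 145.7 0.66
t 21.9 pos [ 576.7 -174.6  239.4] yaw -93.86 tilt [-0.  0. -1.] q [ 0.03  0.24 -0.14 -0.   -1.19 -0.1 ] | turn -0.0038 shift [ 0.0041 -0.008   0.6345]
```

>>> jog_arm(
  rows=[
    [0.004,-0.007,0.15,0,0,-0.004],
    [0,0,0.18,0,0,0],
    [0,0,0.18,0,0,0],
    [0,0,0.12,0,0,0],
    [0,0,0,0,0,0],
  ],
)

```text
time: 22.5
position: [576.8, -175.3, 47.8]
tcp_rot: [-0.002, -0.684, 0.729, 0.002]
force: [1.0, -0.3, 0.9]
grip_width: 85.2
gripper_force: 0.0
```

>>> jog_arm(
  rows=[
    [0,0,0,0,0,0],
    [0,0,0,0,0,0],
    [0,0,0,0,0,0],
    [0,0,0,0,0,0],
  ],
  gripper=1,
)

```text
time: 23.0
position: [579.7, -176.5, 53.2]
tcp_rot: [0.001, -0.684, 0.73, -0.001]
force: [-1.8, 1.5, 6.8]
grip_width: 52.8
gripper_force: 61.4
```

```bash
python3 go.py 617.3 133 234 -93.75
```

```text
t 23.0 pos [ 579.7 -176.5   53.2] yaw -93.74 tilt [ 0.    -0.004 -1.   ] q [ 0.03  0.41 -0.36  0.   -0.8  -0.09] | turn 0.0003 shift [-1.0378 -0.0574 -0.6026]
```

>>> jog_arm(
  rows=[
    [0,0,-0.1,0,0,0],
    [0,0,-0.18,0,0,0],
    [0,0,-0.18,0,0,0],
    [0,0,-0.143,0,0,0],
    [-0.1,-0.008,0,0,0,0],
    [-0.17,-0.008,0,0,0,0],
    [-0.18,-0.008,0,0,0,0],
    [-0.18,-0.008,0,0,0,0],
  ],
)

```text
time: 24.0
position: [600.6, 13.0, 233.1]
tcp_rot: [0.001, -0.683, 0.73, -0.0]
force: [0.7, 1.0, -1.9]
grip_width: 52.9
gripper_force: 63.5
```

>>> jog_arm(
  rows=[
    [-0.18,-0.008,0,0,0,0],
    [-0.15,-0.008,0,0,0,0],
    [-0.078,-0.009,0,0,0,0],
    [0,0,0,0,0,0],
    [0,0,0,0,0,0],
  ],
)

```text
time: 24.62
position: [615.9, 132.4, 231.8]
tcp_rot: [0.0, -0.683, 0.73, -0.0]
force: [0.0, 0.5, -1.6]
grip_width: 52.7
gripper_force: 63.5
```

```bash
python3 go.py 617.3 133 159 -93.75
```

```text
t 24.6 pos [615.9 132.4 231.8] yaw -93.79 tilt [-0. -0. -1.] q [ 0.52  0.28 -0.09 -0.   -1.19 -0.59] | turn -0.0015 shift [-0.0023 -0.0044  0.2427]
```

>>> jog_arm(
  rows=[
    [0,-0.004,0.08,0,0,0],
    [0,0,0.1,0,0,0],
    [0,0,0.05,0,0,0],
    [0,0,0.015,0,0,0],
    [0,0,0,0,0,0],
    [0,0,0,0,0,0],
  ],
)

```text
time: 25.38
position: [617.9, 133.0, 158.7]
tcp_rot: [0.001, -0.683, 0.73, -0.0]
force: [0.1, 0.2, -1.5]
grip_width: 52.8
gripper_force: 63.3
```

>>> jog_arm(
  rows=[
    [0,0,0.003,0,0,0],
    [0,0,0,0,0,0],
  ],
)

```text
time: 25.62
position: [617.9, 133.1, 158.3]
tcp_rot: [0.001, -0.684, 0.73, -0.0]
force: [-2.0, 0.7, 4.9]
grip_width: 53.0
gripper_force: 64.4
```

>>> jog_arm(
  rows=[
    [0,0,0,0,0,0],
    [0,0,0,0,0,0],
    [0,0,0,0,0,0],
    [0,0,-0.1,0,0,0],
    [0,0,-0.18,0,0,0],
  ],
  gripper=-1,
)

```text
time: 26.25
position: [616.2, 132.6, 239.5]
tcp_rot: [-0.002, -0.683, 0.73, 0.001]
force: [1.6, 0.5, 0.9]
grip_width: 85.3
gripper_force: 0.0
```

>>> jog_arm(
  rows=[
    [0.149,0.078,0,0,0,0],
    [0.149,0.078,0,0,0,0],
    [0.149,0.078,0,0,0,0],
    [0.149,0.078,0,0,0,0],
    [0.149,0.078,0,0,0,0],
    [0.149,0.077,0,0,0,0],
    [0.149,0.077,0,0,0,0],
    [0,0,0,0,0,0],
  ],
)

```text
time: 27.25
position: [432.2, -170.5, 241.2]
tcp_rot: [0.0, -0.682, 0.731, -0.0]
force: [1.0, -0.5, 0.1]
grip_width: 85.5
gripper_force: 0.0
```

```bash
python3 bot.py; python3 go.py 435 -168 51 -93.75
```

```text
top 0 [636. 145.] 13.8 0.94
top 105 [613. 128.] 6.6 0.94
top 0 [637. 214.] 5.9 0.57
top 105 [613. 190.] 7.2 0.57
scene 0 [ 449. -297.] 10.2 0.94
scene 105 [ 517. -294.] 44.5 0.94
scene 0 [555. 265.] 9.9 0.67
scene 105 [611. 205.] 5.3 0.67
scene 0 [ 442. -165.] 2.8 0.66
scene 105 [ 510. -177.] 27.5 0.66
scene 0 [365. 281.] 112.8 0.66
scene 105 [442. 219.] 181.8 0.66
scene 0 [557. 184.] 2.9 0.56
scene 105 [613. 133.] 18.5 0.56
t 27.4 pos [ 434.4 -168.1  241. ] yaw -93.75 tilt [-0. -0. -1.] q [ 0.06 -0.   -0.41 -0.   -1.16 -0.12] | turn 0.0001 shift [-4.000e-04 -2.000e-03  6.332e-01]
```

>>> jog_arm(
  rows=[
    [0,-0.006,0.15,0,0,0],
    [0,0,0.18,0,0,0],
    [0,0,0.18,0,0,0],
    [0,0,0.12,0,0,0],
    [0,0,0,0,0,0],
  ],
)

```text
time: 28.08
position: [434.2, -167.9, 49.6]
tcp_rot: [-0.002, -0.684, 0.73, 0.002]
force: [0.3, -0.2, -0.3]
grip_width: 85.5
gripper_force: 0.0
```

>>> jog_arm(
  rows=[
    [0,0,0,0,0,0],
    [0,0,0,0,0,0],
    [0,0,0,0,0,0],
    [0,0,0,0,0,0],
  ],
  gripper=1,
)

```text
time: 28.58
position: [436.9, -168.6, 54.2]
tcp_rot: [0.001, -0.684, 0.73, -0.001]
force: [-3.1, 1.5, 9.0]
grip_width: 52.7
gripper_force: 61.0
```

```bash
python3 go.py 613.1 69.2 234 -93.75
```

```text
t 28.6 pos [ 436.9 -168.6   54.2] yaw -93.75 tilt [-0.    -0.004 -1.   ] q [ 0.05  0.22 -0.66  0.   -0.68 -0.12] | turn 0.0001 shift [-0.8295 -0.5342 -0.5994]
```

>>> jog_arm(
  rows=[
    [0,0,-0.1,0,0,0],
    [0,0,-0.18,0,0,0],
    [0,0,-0.18,0,0,0],
    [0,0,-0.14,0,0,0],
    [-0.1,-0.064,0,0,0,0],
    [-0.14,-0.09,0,0,0,0],
    [-0.14,-0.09,0,0,0,0],
    [-0.14,-0.09,0,0,0,0],
  ],
)

```text
time: 29.58
position: [546.6, -18.1, 233.6]
tcp_rot: [0.001, -0.683, 0.73, -0.0]
force: [0.4, -0.9, -1.2]
grip_width: 52.0
gripper_force: 63.5
```

>>> jog_arm(
  rows=[
    [-0.14,-0.09,0,0,0,0],
    [-0.12,-0.075,0,0,0,0],
    [-0.05,-0.035,0,0,0,0],
    [0,0,0,0,0,0],
    [0,0,0,0,0,0],
  ],
)

```text
time: 30.2
position: [611.2, 68.6, 232.4]
tcp_rot: [0.0, -0.683, 0.73, 0.0]
force: [0.1, 0.1, -2.1]
grip_width: 52.7
gripper_force: 63.5
```

```bash
python3 go.py 613.1 69.2 160 -93.75
```

```text
t 30.2 pos [611.2  68.6 232.4] yaw -93.8 tilt [-0. -0. -1.] q [ 0.43  0.26 -0.13 -0.   -1.18 -0.5 ] | turn -0.0016 shift [-0.0024 -0.006   0.2414]
```

>>> jog_arm(
  rows=[
    [-0.001,-0.005,0.08,0,0,0],
    [0,0,0.1,0,0,0],
    [0,0,0.05,0,0,0],
    [0,0,0.013,0,0,0],
    [0,0,0,0,0,0],
    [0,0,0,0,0,0],
  ],
)

```text
time: 30.95
position: [614.0, 69.6, 159.9]
tcp_rot: [0.001, -0.683, 0.73, -0.0]
force: [0.7, 0.1, -1.9]
grip_width: 52.7
gripper_force: 63.4
```

>>> jog_arm(
  rows=[
    [0,0,0.004,0,0,0],
    [0,0,0,0,0,0],
  ],
)

```text
time: 31.2
position: [614.0, 69.7, 159.4]
tcp_rot: [0.001, -0.684, 0.73, -0.001]
force: [-2.5, 0.7, 6.4]
grip_width: 52.3
gripper_force: 64.7
```

>>> jog_arm(
  rows=[
    [0,0,0,0,0,0],
    [0,0,0,0,0,0],
    [0,0,0,0,0,0],
    [0,0,-0.1,0,0,0],
    [0,0,-0.18,0,0,0],
  ],
  gripper=-1,
)

```text
time: 31.82
position: [612.2, 69.2, 240.5]
tcp_rot: [-0.002, -0.683, 0.73, 0.001]
force: [2.0, 1.4, 1.3]
grip_width: 85.4
gripper_force: 0.0
```

>>> jog_arm(
  rows=[
    [0.16,0.061,0,0,0,0],
    [0.16,0.061,0,0,0,0],
    [0.16,0.061,0,0,0,0],
    [0.16,0.061,0,0,0,0],
    [0.16,0.061,0,0,0,0],
    [0.16,0.062,0,0,0,0],
    [0.16,0.062,0,0,0,0],
    [0.16,0.062,0,0,0,0],
  ],
)

```text
time: 32.83
position: [440.4, -305.4, 242.0]
tcp_rot: [0.0, -0.684, 0.73, -0.0]
force: [1.2, 0.1, 1.0]
grip_width: 85.1
gripper_force: 0.0
```

>>> jog_arm(
  rows=[
    [0,0,0,0,0,0],
  ],
)

```text
time: 32.95
position: [439.6, -306.4, 241.7]
tcp_rot: [-0.0, -0.682, 0.731, 0.0]
force: [-1.4, -0.2, 0.2]
grip_width: 85.5
gripper_force: 0.0
```

```bash
python3 bot.py; python3 go.py 442 -303 51 -93.75
```

```text
top 0 [644. 218.] 24.4 0.94
top 105 [620. 194.] 10.3 0.94
top 0 [638. 145.] 14.4 0.73
top 105 [614. 128.] 2.1 0.73
top 0 [ 437. -310.] 21.8 0.67
top 105 [ 432. -284.] 46.2 0.67
top 0 [634.  83.] 3.4 0.58
top 105 [610.  71.] 2.6 0.58
scene 0 [561. 187.] 10.8 0.82
scene 105 [616. 135.] 42.2 0.82
scene 0 [556. 118.] 27.5 0.71
scene 105 [612.  74.] 64.1 0.71
scene 0 [557. 267.] 32.9 0.68
scene 105 [612. 207.] 9.6 0.68
scene 0 [594. 192.] 14196.5 0.59
scene 105 [646. 141.] 13384.7 0.59
t 33.1 pos [ 441.5 -303.4  241.8] yaw -93.74 tilt [-0. -0. -1.] q [-0.24  0.12 -0.28 -0.   -1.17  0.17] | turn 0.0002 shift [-0.0016 -0.0015  0.636 ]
```

>>> jog_arm(
  rows=[
    [0,0,0.15,0,0,0],
    [0,0,0.18,0,0,0],
    [0,0,0.18,0,0,0],
    [0,0,0.12,0,0,0],
    [0,0,0,0,0,0],
  ],
)

```text
time: 33.78
position: [439.9, -302.4, 50.5]
tcp_rot: [-0.001, -0.684, 0.729, 0.002]
force: [-0.1, 0.6, 0.3]
grip_width: 85.4
gripper_force: 0.0
```

>>> jog_arm(
  rows=[
    [0,0,0,0,0,0],
    [0,0,0,0,0,0],
    [0,0,0,0,0,0],
    [0,0,0,0,0,0],
  ],
  gripper=1,
)

```text
time: 34.28
position: [442.6, -304.4, 55.5]
tcp_rot: [0.001, -0.684, 0.73, -0.002]
force: [-1.6, 1.2, 7.0]
grip_width: 52.2
gripper_force: 61.1
```

```bash
python3 go.py 609 5.3 234 -93.75
```

```text
t 34.3 pos [ 442.6 -304.4   55.5] yaw -93.74 tilt [ 0.001 -0.004 -1.   ] q [-0.24  0.32 -0.51  0.   -0.74  0.17] | turn 0.0004 shift [-1.0663 -0.4858 -0.5952]
```

>>> jog_arm(
  rows=[
    [0,0,-0.1,0,0,0],
    [0,0,-0.18,0,0,0],
    [0,0,-0.18,0,0,0],
    [0,0,-0.14,0,0,0],
    [-0.1,-0.046,0,0,0,0],
    [-0.155,-0.071,0,0,0,0],
    [-0.155,-0.071,0,0,0,0],
    [-0.155,-0.071,0,0,0,0],
  ],
)

```text
time: 35.28
position: [530.3, -138.4, 234.5]
tcp_rot: [0.001, -0.683, 0.73, -0.001]
force: [0.2, -0.5, -2.1]
grip_width: 51.9
gripper_force: 63.3
```

>>> jog_arm(
  rows=[
    [-0.155,-0.071,0,0,0,0],
    [-0.155,-0.071,0,0,0,0],
    [-0.13,-0.059,0,0,0,0],
    [-0.061,-0.028,0,0,0,0],
    [0,0,0,0,0,0],
    [0,0,0,0,0,0],
  ],
)

```text
time: 36.02
position: [607.8, 4.9, 233.3]
tcp_rot: [0.0, -0.683, 0.73, -0.0]
force: [-0.7, 0.2, -2.5]
grip_width: 51.6
gripper_force: 63.3
```

```bash
python3 go.py 609 5.3 161 -93.75
```

```text
t 36.0 pos [607.8   4.9 233.3] yaw -93.8 tilt [-0. -0. -1.] q [ 0.33  0.25 -0.14 -0.   -1.18 -0.4 ] | turn -0.0015 shift [-0.0016 -0.004   0.241 ]
```

>>> jog_arm(
  rows=[
    [-0.001,-0.003,0.08,0,0,0],
    [0,0,0.1,0,0,0],
    [0,0,0.05,0,0,0],
    [0,0,0.012,0,0,0],
    [0,0,0,0,0,0],
    [0,0,0,0,0,0],
  ],
)

```text
time: 36.78
position: [609.8, 5.7, 161.0]
tcp_rot: [0.001, -0.683, 0.73, -0.0]
force: [0.1, -0.6, -1.7]
grip_width: 51.7
gripper_force: 63.1
```

>>> jog_arm(
  rows=[
    [0,0,0.004,0,0,0],
    [0,0,0,0,0,0],
  ],
)

```text
time: 37.02
position: [609.8, 5.8, 160.7]
tcp_rot: [0.001, -0.684, 0.73, -0.001]
force: [-3.5, 0.3, 6.3]
grip_width: 52.0
gripper_force: 64.8
```

>>> jog_arm(
  rows=[
    [0,0,0,0,0,0],
    [0,0,0,0,0,0],
    [0,0,0,0,0,0],
    [0,0,-0.1,0,0,0],
    [0,0,-0.18,0,0,0],
    [0,0,-0.1,0,0,0],
  ],
  gripper=-1,
)

```text
time: 37.78
position: [610.1, 5.8, 275.9]
tcp_rot: [0.001, -0.684, 0.73, -0.001]
force: [0.7, 0.7, 0.2]
grip_width: 85.1
gripper_force: 0.0
```

>>> jog_arm(
  rows=[
    [-0.083,0.128,0,0,0,0],
    [-0.083,0.128,0,0,0,0],
    [-0.083,0.128,0,0,0,0],
    [-0.082,0.127,0,0,0,0],
    [-0.082,0.127,0,0,0,0],
    [0,0,0,0,0,-0.3],
    [0,0,0,0,0,-0.3],
    [0,0,0,0,0,-0.3],
  ],
)

```text
time: 38.78
position: [426.3, 142.2, 273.2]
tcp_rot: [-0.0, 0.837, -0.548, 0.0]
force: [0.4, 0.5, -0.6]
grip_width: 85.2
gripper_force: 0.0
```

>>> jog_arm(
  rows=[
    [0,0,0,0,0,-0.3],
    [0,0,0,0,0,-0.3],
    [0,0,0,0,0,-0.3],
    [0,0,0,0,0,-0.3],
    [0,0,0,0,0,-0.3],
    [0,0,0,0,0,-0.3],
    [0,0,0,0,0,-0.3],
    [0,0,0,0,0,0],
  ],
  gripper=-0.3,
)

```text
time: 39.78
position: [426.4, 142.0, 273.0]
tcp_rot: [-0.0, 0.999, -0.033, 0.0]
force: [-0.6, -0.3, -0.2]
grip_width: 55.6
gripper_force: 0.0
```

```bash
python3 bot.py|grep 105; python3 go.py 427 142 97 -3.75;python3 - <<'E'
from h import *
a=shot("top")["pixels"][115:265,120:280,::-1]; p=shot("scene");b=p["pixels"][130:280,280:440,::-1]
cv2.imwrite("pics/d7.png",cv2.resize(np.hstack([a,b]),None,fx=2.5,fy=2.5,interpolation=2))
s=state()["position"]
for z in(0,-60,-110): print((proj(p,s+[10,0,z])-[280,130])*2.5+[400,0])
E
```

```text
top 105 [619. 191.] 30.6 0.94
top 105 [607.   4.] 0.1 0.89
top 105 [613. 130.] 12.1 0.69
top 105 [611.  67.] 0.8 0.67
scene 105 [613. 203.] 20.9 0.73
scene 105 [621. 139.] 12.1 0.67
scene 105 [610.  18.] 55.9 0.64
scene 105 [611.  70.] 11.3 0.62
t 40.0 pos [426.4 142.  273. ] yaw -3.91 tilt [ 0. -0. -1.] q [ 0.76 -0.05 -0.39 -0.   -1.23  0.74] | turn -0.0055 shift [ 2.100e-03 -2.000e-04  5.868e-01]
[561.79800186  15.75880312]
[554.07974746  56.72467051]
[548.18566463  88.00845612]
```

View pics/d7.png

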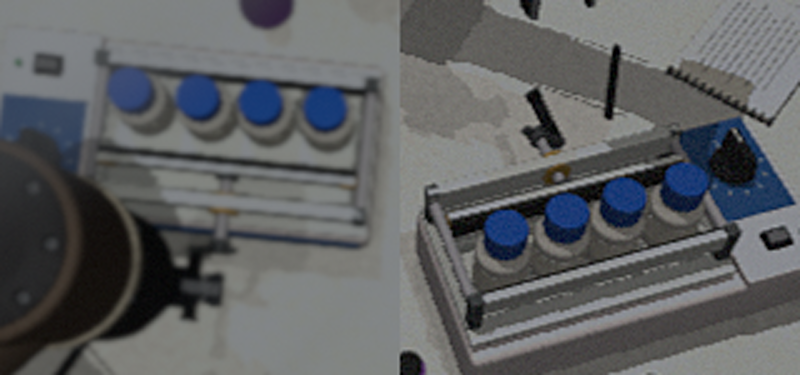

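>>> jog_arm(
  rows=[
    [0.002,0,0.15,0,0,-0.005],
    [0,0,0.17,0,0,0],
    [0,0,0.15,0,0,0],
    [0,0,0.08,0,0,0],
    [0,0,0.033,0,0,0],
    [0,0,0,0,0,0],
    [0,0,0,0,0,0],
  ],
)

```text
time: 40.95
position: [427.7, 142.5, 99.2]
tcp_rot: [-0.001, 1.0, -0.032, 0.001]
force: [0.0, -0.8, 0.3]
grip_width: 55.4
gripper_force: 0.0
```

>>> jog_arm(
  rows=[
    [0,0,0,0,0,0],
    [0,0,0,0,0,0],
    [0,0,0,0,0,0],
    [0,0,0,0,0,0],
    [0,0,0,0,0,0],
  ],
  gripper=1,
)

```text
time: 41.58
position: [427.1, 142.1, 98.3]
tcp_rot: [-0.0, 1.0, -0.032, 0.0]
force: [-0.7, 2.3, 2.3]
grip_width: 14.1
gripper_force: 58.4
```

```bash
python3 go.py 427 142 97 -3.75;python3 - <<'E'
from h import *
s=state();print(s["force"],s["wrist_torque"],s["grip_width"])
E
```

```text
t 41.6 pos [427.1 142.1  98.3] yaw -3.62 tilt [ 0. -0. -1.] q [ 0.76  0.13 -0.65  0.   -0.8   0.75] | turn 0.0043 shift [-0.0004  0.0004  0.0043]
[-0.7066623   2.26573361  2.28507538] [ 0.74370163  0.32124124 -0.121777  ] 14.071426972129075
```

```bash
cat > crk.py <<'E'
import sys,json
import numpy as np
q0,q1,n=float(sys.argv[1]),float(sys.argv[2]),int(sys.argv[3])
q=np.linspace(q0,q1,n+1);p=np.c_[2.387*(q-q0),35*np.sin(q),-35*np.cos(q)]/300
p=np.round(p-p[0],3);d=np.round(np.diff(p,axis=0),3)
for i in range(0,n,8): print(json.dumps([list(r)+[0,0,0] for r in d[i:i+8]]))
E
python3 crk.py 4.07 7.27 8
```

```text
[[0.003, -0.02, -0.042, 0, 0, 0], [0.003, -0.002, -0.046, 0, 0, 0], [0.004, 0.016, -0.044, 0, 0, 0], [0.003, 0.032, -0.033, 0, 0, 0], [0.003, 0.043, -0.019, 0, 0, 0], [0.003, 0.046, -0.001, 0, 0, 0], [0.003, 0.043, 0.018, 0, 0, 0], [0.003, 0.033, 0.033, 0, 0, 0]]
```

>>> jog_arm(
  rows=[
    [0.003,-0.02,-0.042,0,0,0],
    [0.003,-0.002,-0.046,0,0,0],
    [0,0,0,0,0,0],
  ],
)

```text
time: 41.95
position: [429.9, 150.8, 125.7]
tcp_rot: [-0.002, 1.0, -0.031, 0.001]
force: [-5.7, 10.9, 3.8]
grip_width: 14.2
gripper_force: 60.6
```

>>> jog_arm(
  rows=[
    [0.004,0.016,-0.044,0,0,0],
    [0.003,0.032,-0.033,0,0,0],
    [0,0,0,0,0,0],
  ],
)

```text
time: 42.32
position: [431.0, 136.4, 149.9]
tcp_rot: [-0.002, 1.0, -0.031, 0.001]
force: [-13.5, 11.2, 19.5]
grip_width: 13.6
gripper_force: 62.3
```

>>> jog_arm(
  rows=[
    [0.003,0.043,-0.019,0,0,0],
    [0.003,0.046,-0.001,0,0,0],
    [0,0,0,0,0,0],
  ],
)

```text
time: 42.7
position: [430.9, 106.8, 155.3]
tcp_rot: [-0.0, 1.0, -0.031, 0.001]
force: [-4.5, -1.8, 15.3]
grip_width: 14.0
gripper_force: 61.8
```

>>> jog_arm(
  rows=[
    [0.003,0.043,0.018,0,0,0],
    [0.003,0.033,0.033,0,0,0],
    [0,0,0,0,0,0],
  ],
)

```text
time: 43.08
position: [431.3, 84.5, 137.7]
tcp_rot: [-0.001, 0.999, -0.032, 0.0]
force: [3.4, 4.2, -5.8]
grip_width: 13.8
gripper_force: 59.8
```

```bash
python3 - <<'E'
import numpy as np
from scipy.optimize import least_squares
P=np.array([(142.1,98.3),(150.8,125.7),(136.4,149.9),(106.8,155.3),(84.5,137.7)])
r=least_squares(lambda s:np.hypot(*(P-s[:2]).T)-35,[114,119]);print(r.x,r.fun)
c=r.x
print([np.arctan2(-(y-c[0]),z-c[1])%(2*np.pi) for y,z in P])
E
python3 go.py 431 84 137 -3.75
```

```text
[115.86733872 121.57943465] [ 0.07256187  0.17484731 -0.0193682  -0.08162148  0.26730164]
[np.float64(3.986566801147841), np.float64(4.829803802706617), np.float64(5.655871296159791), np.float64(0.26268293746179383), np.float64(1.0960682089404878)]
t 43.1 pos [431.3  84.5 137.7] yaw -3.66 tilt [ 0.001 -0.001 -1.   ] q [ 0.64  0.05 -0.62 -0.   -0.9   0.86] | turn 0.003 shift [-0.0009  0.0017  0.0023]
```

```bash
python3 crk.py 7.38 14.9 16; echo; python3 crk.py 14.9 16.3 7
```

```text
[[0.004, 0.013, 0.053, 0, 0, 0], [0.003, -0.013, 0.053, 0, 0, 0], [0.004, -0.035, 0.041, 0, 0, 0], [0.004, -0.05, 0.021, 0, 0, 0], [0.004, -0.054, -0.003, 0, 0, 0], [0.003, -0.046, -0.028, 0, 0, 0], [0.004, -0.029, -0.046, 0, 0, 0], [0.004, -0.005, -0.055, 0, 0, 0]]
[[0.004, 0.02, -0.05, 0, 0, 0], [0.003, 0.041, -0.036, 0, 0, 0], [0.004, 0.052, -0.013, 0, 0, 0], [0.004, 0.053, 0.011, 0, 0, 0], [0.004, 0.042, 0.035, 0, 0, 0], [0.003, 0.022, 0.05, 0, 0, 0], [0.004, -0.003, 0.054, 0, 0, 0], [0.004, -0.027, 0.047, 0, 0, 0]]

[[0.002, -0.018, 0.015, 0, 0, 0], [0.001, -0.02, 0.011, 0, 0, 0], [0.002, -0.022, 0.008, 0, 0, 0], [0.001, -0.023, 0.002, 0, 0, 0], [0.002, -0.024, -0.002, 0, 0, 0], [0.002, -0.022, -0.007, 0, 0, 0], [0.001, -0.02, -0.011, 0, 0, 0]]
```

>>> jog_arm(
  rows=[
    [0.004,0.013,0.053,0,0,0],
    [0.003,-0.013,0.053,0,0,0],
    [0.004,-0.035,0.041,0,0,0],
    [0.004,-0.05,0.021,0,0,0],
    [0,0,0,0,0,0],
  ],
)

```text
time: 43.7
position: [437.6, 110.6, 87.5]
tcp_rot: [0.0, 1.0, -0.031, 0.0]
force: [2.0, 2.6, -1.3]
grip_width: 14.0
gripper_force: 60.5
```

>>> jog_arm(
  rows=[
    [0.004,-0.054,-0.003,0,0,0],
    [0.003,-0.046,-0.028,0,0,0],
    [0.004,-0.029,-0.046,0,0,0],
    [0.004,-0.005,-0.055,0,0,0],
    [0,0,0,0,0,0],
  ],
)

```text
time: 44.32
position: [444.8, 149.8, 128.3]
tcp_rot: [-0.0, 1.0, -0.031, 0.001]
force: [4.2, 0.1, 2.7]
grip_width: 14.1
gripper_force: 60.8
```

Forces stay low, so I continue.

>>> jog_arm(
  rows=[
    [0.004,0.02,-0.05,0,0,0],
    [0.003,0.041,-0.036,0,0,0],
    [0.004,0.052,-0.013,0,0,0],
    [0.004,0.053,0.011,0,0,0],
    [0,0,0,0,0,0],
  ],
)

```text
time: 44.95
position: [445.8, 98.9, 153.3]
tcp_rot: [-0.0, 0.999, -0.032, 0.0]
force: [5.6, 0.7, -4.4]
grip_width: 13.9
gripper_force: 60.2
```

>>> jog_arm(
  rows=[
    [0.004,0.042,0.035,0,0,0],
    [0.003,0.022,0.05,0,0,0],
    [0.004,-0.003,0.054,0,0,0],
    [0.004,-0.027,0.047,0,0,0],
    [0,0,0,0,0,0],
  ],
)

```text
time: 45.58
position: [449.7, 89.9, 97.3]
tcp_rot: [-0.0, 1.0, -0.031, 0.0]
force: [2.4, 5.0, -0.6]
grip_width: 14.1
gripper_force: 60.9
```

```bash
python3 bot.py|grep 105; python3 - <<'E'
from h import *
p=state()["position"];c=(115.87-.065*(p[0]-431),121.6);print(np.arctan2(-(p[1]-c[0]),p[2]-c[1])+4*np.pi,np.hypot(p[1]-c[0],p[2]-c[1]))
a=shot("top")["pixels"][115:255,120:280,::-1]; p=shot("scene");b=p["pixels"][140:280,280:440,::-1]
cv2.imwrite("pics/d8.png",cv2.resize(np.hstack([a,b]),None,fx=2.5,fy=2.5,interpolation=2))
E
```

```text
top 105 [624. 126.] 15.8 0.96
top 105 [616.   2.] 14.4 0.93
top 105 [619.  65.] 9.0 0.73
top 105 [628. 193.] 0.8 0.68
scene 105 [620. 139.] 72.7 0.87
scene 105 [616.  10.] 41.0 0.85
scene 105 [611. 208.] 13.1 0.73
14.901007710254515 34.603187483405755
```

View pics/d8.png

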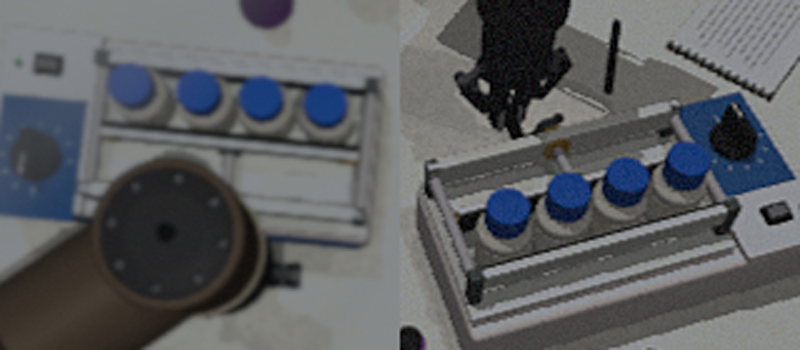

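>>> jog_arm(
  rows=[
    [0.002,-0.018,0.015,0,0,0],
    [0.001,-0.02,0.011,0,0,0],
    [0,0,0,0,0,0],
    [0,0,0,0,0,0],
  ],
)

```text
time: 46.38
position: [451.3, 100.6, 90.1]
tcp_rot: [-0.0, 1.0, -0.031, 0.0]
force: [4.3, 2.3, 0.9]
grip_width: 14.0
gripper_force: 61.0
```

>>> jog_arm(
  rows=[
    [0.002,-0.022,0.008,0,0,0],
    [0.001,-0.023,0.002,0,0,0],
    [0,0,0,0,0,0],
    [0,0,0,0,0,0],
  ],
)

```text
time: 46.88
position: [453.0, 113.4, 87.2]
tcp_rot: [0.0, 1.0, -0.032, 0.0]
force: [6.1, -1.3, 1.1]
grip_width: 14.0
gripper_force: 60.9
```

>>> jog_arm(
  rows=[
    [0.002,-0.024,-0.002,0,0,0],
    [0,0,0,0,0,0],
    [0,0,0,0,0,0],
  ],
)

```text
time: 47.25
position: [453.9, 120.3, 87.6]
tcp_rot: [0.0, 1.0, -0.032, 0.0]
force: [6.7, -2.0, -0.0]
grip_width: 14.1
gripper_force: 60.8
```

```bash
python3 - <<'E'
from h import *
p=state()["position"];c=(115.87-.065*(p[0]-431),121.6);print(np.arctan2(-(p[1]-c[0]),p[2]-c[1])+4*np.pi,np.hypot(p[1]-c[0],p[2]-c[1]))
E
python3 bot.py|grep 105
```

```text
9.596800165488542 34.47389604162675
top 105 [625. 126.] 11.5 0.97
top 105 [618.   2.] 5.8 0.74
top 105 [626. 190.] 2.2 0.61
top 105 [623.  64.] 5.3 0.6
scene 105 [608.  71.] 65.0 0.83
scene 105 [620. 140.] 61.0 0.71
scene 105 [613.  11.] 65.3 0.67
scene 105 [615. 206.] 17.0 0.59
```

>>> jog_arm(
  rows=[
    [0,0,0,0,0,0],
    [0,0,0,0,0,0],
    [0,0,0,0,0,0],
    [0,0,-0.1,0,0,0],
    [0,0,-0.17,0,0,0],
    [0,0,-0.17,0,0,0],
    [0,0,-0.07,0,0,0],
  ],
  gripper=-0.2,
)

```text
time: 48.32
position: [454.3, 121.2, 244.0]
tcp_rot: [-0.001, 1.0, -0.031, 0.002]
force: [-0.4, 0.1, -1.2]
grip_width: 51.6
gripper_force: 0.0
```

>>> jog_arm(
  rows=[
    [0.086,-0.166,0,0,0,0],
    [0.086,-0.166,0,0,0,0],
    [0.086,-0.166,0,0,0,0],
    [0.086,-0.166,0,0,0,0],
    [0,0,0,0,0,0],
    [0,0,0,0,0,0],
  ],
  gripper=0,
)

```text
time: 49.08
position: [568.7, 312.8, 239.9]
tcp_rot: [0.001, 1.0, -0.031, -0.001]
force: [-0.5, -1.4, -0.7]
grip_width: 42.8
gripper_force: 0.0
```

```bash
python3 go.py 570 312.5 120 -3.75; python3 bot.py|grep 105; python3 - <<'E'
from h import *
a=shot("top")["pixels"][130:260,140:280,::-1]; p=shot("scene");b=p["pixels"][140:270,280:420,::-1]
cv2.imwrite("pics/d9.png",cv2.resize(np.hstack([a,b]),None,fx=2.8,fy=2.8,interpolation=2))
E
```

```text
t 49.1 pos [568.7 312.8 239.9] yaw -3.61 tilt [-0.001  0.001 -1.   ] q [ 0.8   0.31 -0.04 -0.   -1.23  0.71] | turn 0.0048 shift [0.0045 0.0008 0.3998]
top 105 [619. 127.] 4.2 0.93
top 105 [619.  62.] 11.5 0.74
top 105 [616.   1.] 0.8 0.71
top 105 [619. 192.] 5.9 0.56
top 105 [ 509. -388.] 823.3 0.47
scene 105 [615.  71.] 42.9 0.93
scene 105 [623. 200.] 13.1 0.89
scene 105 [615.  12.] 54.7 0.86
scene 105 [ 758. -250.] 22.6 0.68
scene 105 [620. 139.] 80.1 0.57
```

View pics/d9.png

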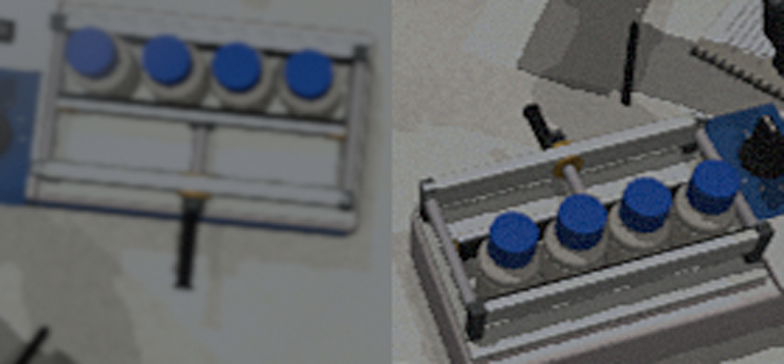

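>>> jog_arm(
  rows=[
    [0.003,0,0.1,0,0,0.004],
    [0,0,0.12,0,0,0],
    [0,0,0.1,0,0,0],
    [0,0,0.06,0,0,0],
    [0,0,0.018,0,0,0],
    [0,0,0,0,0,0],
    [0,0,0,0,0,0],
  ],
)

```text
time: 50.25
position: [570.7, 313.4, 122.8]
tcp_rot: [-0.001, 0.999, -0.033, 0.001]
force: [-0.3, 0.5, 0.2]
grip_width: 42.9
gripper_force: 0.0
```

>>> jog_arm(
  rows=[
    [0,0,0,0,0,0],
    [0,0,0,0,0,0],
    [0,0,0,0,0,0],
    [0,0,0,0,0,0],
    [0,0,0,0,0,0],
  ],
  gripper=1,
)

```text
time: 50.88
position: [570.4, 313.9, 122.5]
tcp_rot: [-0.001, 0.999, -0.032, 0.001]
force: [-2.2, 3.3, 5.4]
grip_width: 13.0
gripper_force: 61.2
```

```bash
python3 go.py 570 312.5 120 -153.7; python3 - <<'E'
from h import *
s=state();print(s["force"],s["wrist_torque"],s["grip_width"])
E
```

```text
t 50.9 pos [570.4 313.9 122.5] yaw -3.71 tilt [ 0.001 -0.002 -1.   ] q [ 0.8   0.4  -0.18 -0.   -0.98  0.7 ] | turn 4.9996 shift [ 0.0034 -0.0036  0.0082]
[-2.19333776  3.25271464  5.42510442] [ 1.4190502   0.92790724 -0.07909492] 12.976390613353407
```

>>> jog_arm(
  rows=[
    [0,-0.002,0,0,0,0.25],
    [0,0,0,0,0,0.25],
    [0,0,0,0,0,0.25],
    [0,0,0,0,0,0.25],
    [0,0,0,0,0,0.25],
    [0,0,0,0,0,0.25],
    [0,0,0,0,0,0.25],
    [0,0,0,0,0,0.25],
  ],
)

```text
time: 51.88
position: [569.3, 312.3, 122.4]
tcp_rot: [0.001, 0.848, -0.53, -0.0]
force: [-6.7, -2.7, 12.2]
grip_width: 12.5
gripper_force: 62.0
```

>>> jog_arm(
  rows=[
    [0,0,0,0,0,0.25],
    [0,0,0,0,0,0.25],
    [0,0,0,0,0,0.25],
    [0,0,0,0,0,0.25],
    [0,0,0,0,0,0.25],
    [0,0,0,0,0,0.25],
    [0,0,0,0,0,0.25],
    [0,0,0,0,0,0.25],
  ],
)

```text
time: 52.88
position: [567.3, 312.5, 122.4]
tcp_rot: [-0.002, -0.47, 0.883, 0.0]
force: [-15.3, 0.3, 16.6]
grip_width: 12.7
gripper_force: 62.7
```

>>> jog_arm(
  rows=[
    [0,0,0,0,0,0.25],
    [0,0,0,0,0,0.25],
    [0,0,0,0,0,0.25],
    [0,0,0,0,0,0.25],
    [0,0,0,0,0,0],
    [0,0,0,0,0,0],
  ],
)

```text
time: 53.62
position: [566.8, 313.3, 122.4]
tcp_rot: [-0.002, -0.227, 0.974, 0.0]
force: [-18.3, 2.2, 17.3]
grip_width: 12.9
gripper_force: 62.9
```

```bash
python3 go.py 570 312.5 120 -153.7; python3 - <<'E'
from h import *
s=state();print(s["force"],s["wrist_torque"],s["grip_width"])
E
```

```text
t 53.6 pos [566.8 313.3 122.4] yaw -153.73 tilt [ 0.005  0.001 -1.   ] q [ 0.8   0.4  -0.19 -0.   -0.99 -1.91] | turn -0.0009 shift [-0.0085 -0.007   0.0081]
[-18.32791816   2.23892226  17.3135892 ] [1.07044062 7.11016627 0.02496189] 12.89661548374317
```

Turned exactly 150°. I release, lift and retreat for the final check.

>>> jog_arm(
  rows=[
    [0,0,0,0,0,0],
    [0,0,0,0,0,0],
    [0,0,0,0,0,0],
    [0,0,0,0,0,0],
    [0,0,-0.08,0,0,0],
    [0,0,-0.16,0,0,0],
    [0,0,-0.18,0,0,0],
  ],
  gripper=-0.2,
)

```text
time: 54.5
position: [569.8, 313.1, 248.0]
tcp_rot: [-0.001, -0.227, 0.974, -0.001]
force: [0.6, 0.8, -0.4]
grip_width: 51.1
gripper_force: 0.0
```

>>> jog_arm(
  rows=[
    [0.08,0.16,0,0,0,0],
    [0.08,0.16,0,0,0,0],
    [0.08,0.16,0,0,0,0],
    [0.08,0.16,0,0,0,0],
    [0.08,0.16,0,0,0,0],
    [0,0,0,0,0,0],
    [0,0,0,0,0,0],
  ],
)

```text
time: 55.38
position: [356.2, 475.7, 247.4]
tcp_rot: [-0.0, -0.228, 0.974, -0.0]
force: [0.6, -0.4, 0.1]
grip_width: 51.5
gripper_force: 0.0
```

```bash
python3 - <<'E'
from h import *
np.set_printoptions(precision=0,suppress=True)
t=shot("top");p=shot("scene");print(state()["position"])
z=lambda im,f:cv2.resize(im[:,:,::-1],None,fx=f,fy=f,interpolation=2)
d=cv2.convertScaleAbs(z(p["pixels"][160:230,385:445],5),alpha=1.6)
e=cv2.convertScaleAbs(z(t["pixels"][145:215,100:160],5),alpha=1.8)
w=z(p["pixels"][130:350,90:470],1.0)
out=np.zeros((350+220,760,3),np.uint8);out[:350,:300]=d;out[:350,300:600]=e;out[350:,:380]=w;out[350:,380:]=t["pixels"][80:300,80:460,::-1]
cv2.imwrite("pics/fin.png",out)
for k in(4,5,6):
    a=np.radians(180-3.7-30*k);v=np.array([np.cos(a),np.sin(a)]);c=np.array([569.5,313])
    print(k,[(proj(p,[*(c+v*r),144])-[385,160])*5 for r in(24,10)],[(proj(t,[*(c+v*r),144])-[100,145])*5+[300,0] for r in(24,10)])
E
```

```text
[357. 475. 247.]
4 [array([203., 144.]), array([177., 140.])] [array([408., 118.]), array([430., 134.])]
5 [array([197., 161.]), array([174., 147.])] [array([427., 103.]), array([438., 127.])]
6 [array([180., 170.]), array([167., 151.])] [array([452.,  99.]), array([448., 126.])]
```

View pics/fin.png

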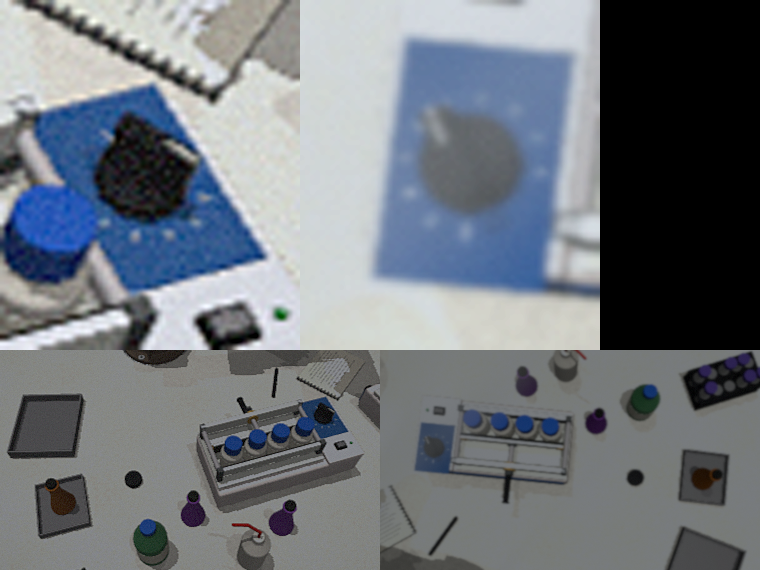

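The final picture shows the pointer on click 5 (top view, 428,108 to 440,135). The four bottles stand clamped, the flask is in the small tray, and the other things have not moved.

```bash
python3 -c "
from station import *
print(job_done())"
```

```text
the job is handed in; nothing more can be done
None
```

The job is handed in at about 55 s of robot time: dial turned to off first, amber flask in the small grey tray, all four bottles upright on the platform with the bar cranked about 2 mm into its rubber (worked out from the crank angle), then the dial set to click 5; the hand-in gave no verdict.

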